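# Clip a glaze test tile into the inspection stage

### The arm

A 6-joint arm with a two-finger parallel gripper is mounted at the origin on the work surface; the furniture and walls round the work are solid. World frame = base frame: x ahead of the robot, y to its left, z up, the work surface at z = 0. Lengths are in mm, angles in rad, forces in N, time in s.
With the tool pointing down it reaches from about 350 to 775 mm from the base axis. Payload 7.3 kg.
Tool frame: the origin (TCP) lies at the very end of the fingers, on their centre line; the grasp point (between the pads) lies bot.grasp_offset behind it (bot.grasp_offset is the distance from the TCP to the grasp point, in mm); z points along the fingers, y is the line along which they close (so a half turn about z gives the same grasp; the last joint's range is limited). The gripper opens to 92 mm and grips with 3 to 60 N. Pads are 19 mm wide; open, the fingers measure 130 mm over their backs; the gripper's body (75 mm by 190 mm) begins 47 mm behind the grasp point.
Start: joints at [-1.487, 0.342, 1.524, -0, 1.275, -0.146], TCP at [119.607, -511.213, 226.741] pointing down, gripper open.
Joint ranges: [-2.53, 2.53], [-0.77, 2.02], [0.04, 2.7], [-1, 4.14], [0.28, 2.66], [-3.11, 3.11]. Speed limits (rad/s): [2.57, 2.57, 3.14, 3.14, 3.14, 3.14].

### API

Orientations are given as [roll, pitch, yaw] about the fixed x, y, z axes, in that order (R = Rz(yaw) Ry(pitch) Rx(roll)).
In Python, from plant import bot gives the robot as it stands. The module is installed in compiled form; this text tells all that it offers.
- The arm moves only by the shell command python3 -m handwheel 'ROWS'. ROWS is JSON, a list of rows, each an object of numbers: "claw": the finger opening in mm, from 0 to 91.8; "dx", "dy", "dz": the shift along the tool's x, y, z in mm; "rx", "ry", "rz": the turn, a rotation vector about the tool's x, y, z in rad. A call has 1 to 10 rows; each row shifts and turns the commanded pose from where the row before left it, along the tool's axes as they then stand; what a row does not reach is not made up. A row lasts 1/10 s, in which the tool goes at most 50 mm and 8.59 degrees, less where a joint would pass 70% of its speed; a pose out of reach is approached as far as the arm can. A call is refused whole if a number of a shift passes 50 or a number of a turn 0.15, either way. A call with a gripper value outside its range is refused whole. The fingers move at their own pace and stop on an object; the grip force is fixed at half the most. Time passes only in rows, so rows that do not move let the fingers close. It gives the time, the measured TCP pose, the force and the opening at its end, in the units of the state.
- bot.get_obs(): the state, without advancing time (a new reading comes with each control period).
- bot.capture(name): name is "side" or "top"; returns a dict with "frame" (400x640x3 uint8, red, green, blue), "camera_matrix" (3x3 intrinsics, pixels), "k1" (the pictures are not rectified: a ray, as slopes to the right and down, at radius r is drawn at 1 + k1 r^2 times it, then the intrinsics apply), "view" (4x4, takes a point from world to camera coordinates). Camera axes: x right, y down, z forward; pixel columns grow to the right and rows downward; lengths in mm; the calibration is good to about 2 mm. A picture is of the moment at which its call begins. There is no depth.
- bot.close_job(): hands the job in, once; it reports no verdict.
The state is a dict: "time": time; "joint_positions": joint angles; "dq": joint speeds; "tau": joint torques, N m; "tool_pos": TCP position; "tcp_rot": TCP orientation; "contact_force": force on the tool from outside, world axes, zero at the start; "moment": the same for the moment, N m; "grip_width": finger opening in mm.
Only numpy, scipy, OpenCV 4.12 (cv2) and the standard library are available. Lean on these libraries where they do the work, as an engineer would, in place of code of your own. Each camera call takes 0.05 s, during which the arm holds its last target. There are 200 camera calls.

### The job

Get the glazed test tile ready to be looked at: it has to be clipped, glaze up, in the small inspection stage with the loupe. Draw the stage's curved sprung arm back by its knob until it passes its dead centre and stays open by itself; lay the tile on the plate and slide it flat under the lip, pressing it gently but firmly home along the whole length of the long fixed edge (an adjustable bar, set a little differently each time) and leaving its end against the end stop or within a few millimetres of it; then push the arm's knob forward past the dead centre and let go, so that it springs shut on the tile's end and holds it against the end stop. The fired tile chips and the arm bends if they are forced, so feel your way, and leave the jar and the cup where they stand.

Things in the scene. Friction and masses are not known exactly. Their poses are not given: they have to be found in the camera images.
- stage: The fixed inspection stage: a flat grey plate 12 mm high with the clip parts on it. Origin on the table surface; x from the bare front rim towards the long fixed edge, y along the edge towards the end stop, z up. Plate: x -81 to +139, y -121 to +69 mm. A seated tile's centre: x +8 to +16 (by the setting of the edge), y +3, z +15 mm, long side along y. x -78 to +20, y -50 to +28 mm is bare, for laying the tile down.
- loupe (a point): Top of the loupe post (8 mm thick) at the rear of the stage, 66 mm above the table: an obstacle. It carries a round lens, 61 mm wide, 7 mm thick, centred 60 mm above the table, parked clear of the plate, 8 mm to +x and 49 mm to +y (stage axes) of the post.
- fixed_edge: The long fixed edge: a steel bar 70 mm long, clamped rigidly. Origin on the plate's top at the middle of the bearing face's middle setting; x into the bar, y along it, z up. The bar is set through slots up to 4 mm to either side (x) of this; the setting is not reported: feel for it. A lip, 10 to 12.5 mm above the plate, overhangs the tile by 4 mm: slide the tile under it. Tile home: centre x = -22 to -14 mm.
- end_stop: The end stop, a steel block on the plate, 16 mm along x, 9 mm high. Origin on the plate's top at the middle of the face that the tile's short end bears on; y points into the block (away from the tile), x as the stage's x. A seated tile has its centre at y = -33 mm here. Rigid.
- clip_arm (a joint): Angle (rad) of the curved sprung arm; grows as its nose swings away from the tile's place (counter-clockwise from above). 0 = shut with no tile, 0.08 = bearing on a seated tile, 1.30 = rigid open stop. The spring works over centre: below 0.77 it drives the arm shut, above it drives it open and keeps it there. Takes up to 0.36 N m (7 N at the knob) plus 0.18 N m s of damping: push slowly.
- pivot_pin (a point): The arm's pivot axis, 5 mm above the plate's top. Fixed to the stage; axes as the stage's.
- clip_knob (a point): Centre of the round black knob standing on the arm: 14 mm in diameter, from 15 to 35 mm above the plate's top (this point: 25 mm), 52 mm from the pivot. The bar of the arm round it is no higher than 10 mm, the fixed edge 14 mm over the plate: a fingertip 17 to 25 mm above the plate clears both and meets the knob.
- clip_nose (a point): Centre of the small black roller (10 mm in diameter, 9 mm high) at the free end of the curved arm, 5 mm above the plate's top, 76 mm from the pivot; it bears on the tile's short end.
- tile_mid (a point): Centre of the glazed ceramic test tile, 66 x 36 x 6 mm, 45 g, flat, small hole at one end. x along its length, y along its width, z up through the glazed face. It starts flat on the table to the left of the stage; this point is 3 mm above what it lies on. The hole may point either way in the stage.
- tile: The same glazed test tile as a body; origin at the centre of its underside.
- jar: A closed plastic paint jar, 48 mm in diameter, 68 mm high, standing loose at the back, behind the tile, in front of the brush pot (another, fixed, jar stands beside it); origin at the centre of its foot. To be left alone.
- cup: A small stoneware cup, 66 mm in diameter, 57 mm high, standing loose to the right of the stage; origin at the centre of its foot. To be left alone.

How it is judged (in metres and radians):
On the way, in this order (a step that is already met when the one before it is completed fails the run):
1. the curved arm is drawn back past its dead centre and stays open (joint above 1.1 rad) (value of joint clip_arm above 1.1 rad), for 0.3 s.
2. with the arm still open, the tile lies flat on the plate, within 0.04 rad of parallel to the fixed edge, and is pressed home: bearing on the edge's bar with more than 1 N (value of joint clip_arm above 1.1 rad and contact force between tile and fixed_edge above 1 N and x of tile_mid in the frame of fixed_edge between -0.0235 and -0.0125 m and angle between the x axis of tile_mid and the y axis of stage, either way round below 0.04 rad and z of tile_mid in the frame of stage between 0.012 and 0.0185 m and angle between tile_mid's own z axis and vertical below 0.06 rad), for 0.2 s.
At the end, for the whole second after the job is handed in: The tile lies flat on the plate, glaze up, touching the fixed edge's bar (more than 0.05 N) and within 0.04 rad of parallel to it, its end within 1.5 mm of the end stop, at rest, with the sprung arm shut on its other end (joint 0.04 to 0.13 rad, bearing on it with more than 1.5 N) (contact force between tile and fixed_edge above 0.05 N and x of tile_mid in the frame of fixed_edge between -0.0235 and -0.0125 m and y of tile_mid in the frame of end_stop between -0.0345 and -0.031 m and angle between the x axis of tile_mid and the y axis of stage, either way round below 0.04 rad and z of tile_mid in the frame of stage between 0.012 and 0.0185 m and angle between tile_mid's own z axis and vertical below 0.06 rad and value of joint clip_arm between 0.04 and 0.13 rad and contact force between tile and clip_arm above 1.5 N and linear speed of tile below 0.01 m/s).
It fails at once if the tile is pressed or knocked against the fixed edge or the end stop with more than 15 N, or against the stage as a whole (plate and arm included) with more than 25 N (contact force between tile and fixed_edge above 15 N or contact force between tile and end_stop above 15 N or contact force between tile and stage above 25 N).
It fails at once if the robot pushes on the stage or its arm with more than 25 N (contact force between any of the fingers, the arm and stage above 25 N).
It fails at once if the jar or the cup is moved more than 25 mm (distance of any of jar, cup from where it was at the start of the episode above 0.025 m).
It also fails if it takes over 72 s, if anything falls off the work surface, if the arm or the gripper's body presses on something with over 40 N, if the wrist force passes 120 N, or if a joint passes its speed limit or range.

## Working session

There is one attempt and no reset: what is moved stays moved. The work goes in short steps, Python scripts to look and compute and a shell command to move; the robot and the scene stay as the last step left them, time stands still between calls to the robot, and variables do not carry over. Pictures are saved under pics/ and viewed, on a budget of 10 in all, crops included, one or two more only if the job needs it, and the job is handed in when it is done.

```bash
mkdir -p pics; python3 - <<'E'
from plant import bot
import cv2,numpy as np,pickle
for n in("top","side"):
    d=bot.capture(n); pickle.dump(d,open(n+".pkl","wb"))
    cv2.imwrite(f"pics/{n}0.png",cv2.cvtColor(d["frame"],cv2.COLOR_RGB2BGR))
    print(n,d["camera_matrix"],d["k1"],d["view"])
print(bot.get_obs(),bot.grasp_offset)
E
```

```text
top [[415.35464092   0.         312.23686353]
 [  0.         415.35464092 201.30716105]
 [  0.           0.           1.        ]] -0.0158342159184324 [[ 1.98388783e-02 -9.99299185e-01  3.17420532e-02 -8.52559181e+01]
 [-9.98174505e-01 -2.16079988e-02 -5.63981492e-02  5.52082154e+02]
 [ 5.70445068e-02 -3.05652323e-02 -9.97903648e-01  1.03182633e+03]
 [ 0.00000000e+00  0.00000000e+00  0.00000000e+00  1.00000000e+00]]
side [[447.12976455   0.         310.88012665]
 [  0.         447.12976455 202.39485866]
 [  0.           0.           1.        ]] -0.06833590226270385 [[ 9.99816187e-01 -1.15254035e-02 -1.53217809e-02 -5.53337723e+02]
 [-1.86731784e-02 -7.66594837e-01 -6.41859539e-01  9.99673837e+00]
 [-4.34790798e-03  6.42027664e-01 -7.66669143e-01  1.05549491e+03]
 [ 0.00000000e+00  0.00000000e+00  0.00000000e+00  1.00000000e+00]]
{'time': 0.1, 'joint_positions': array([-1.48703400e+00,  3.42658988e-01,  1.52489978e+00, -2.98266979e-05,
        1.27540753e+00, -1.45997910e-01]), 'dq': array([ 8.36398385e-04, -1.65002875e-03, -3.31265781e-03,  3.36803941e-04,
        4.50425807e-04, -1.69440020e-06]), 'tau': array([ 1.41722463e-03, -4.32007205e+01, -2.44691616e+01,  7.18729338e-02,
        5.26969868e-02, -5.77255628e-05]), 'tool_pos': array([ 119.54926104, -510.84078539,  226.11895743]), 'tcp_rot': array([-3.14022948e+00, -1.71617536e-04,  2.29768826e-01]), 'contact_force': array([-0.48068215,  0.55569218,  0.24971305]), 'moment': array([ 0.02065883, -0.01959548,  0.00832607]), 'grip_width': 91.75346529204069} 18.8
```

View pics/top0.png

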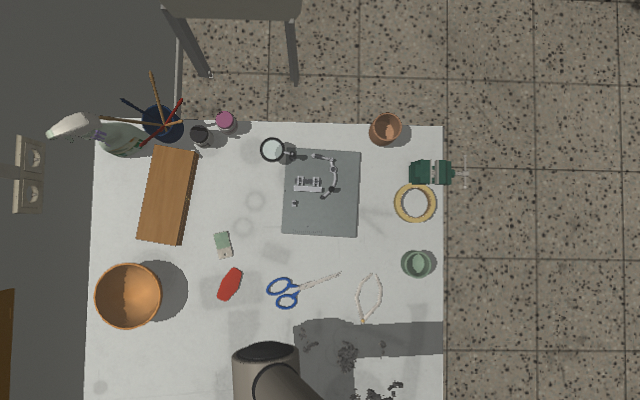

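View pics/side0.png

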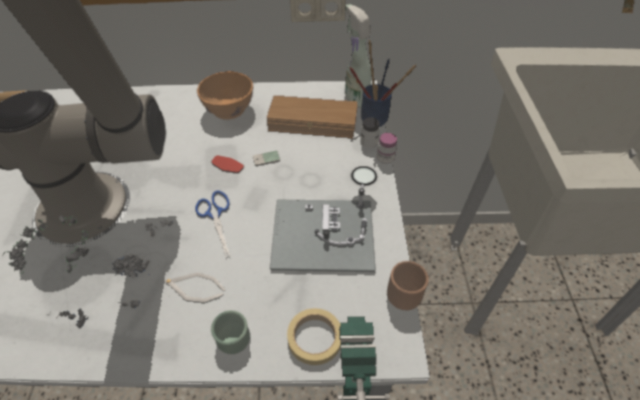

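The top view shows the plate at columns 283–360, rows 148–237, and the tile at (223,244). The jar with the magenta lid is at (225,120) and the cup is either (386,128) or (417,264). Next I'll enlarge the crops.

```bash
python3 - <<'E'
import cv2
t=cv2.imread("pics/top0.png");s=cv2.imread("pics/side0.png")
a=cv2.resize(t[135:245,200:370],None,fx=4.7,fy=4.7,interpolation=cv2.INTER_CUBIC)
cv2.imwrite("pics/c1.png",a)
b=cv2.resize(s[140:280,245:405],None,fx=4.28,fy=4.28,interpolation=cv2.INTER_CUBIC)
cv2.imwrite("pics/c2.png",b)
E
cat > h.py <<'E'
import numpy as np,pickle,cv2
from scipy.optimize import least_squares
C={n:pickle.load(open(n+".pkl","rb")) for n in("top","side")}
def proj(n,P):
    d=C[n];p=d["view"]@np.r_[P,1];s=p[:2]/p[2];s=s*(1+d["k1"]*(s@s))
    K=d["camera_matrix"];return K[:2,:2]@s+K[:2,2]
def at(n,uv,z):  # point at height z
    return np.r_[least_squares(lambda q:proj(n,np.r_[q,z])-uv,[500,0]).x,z]
E
```

```text
(no output)
```

View pics/c1.png

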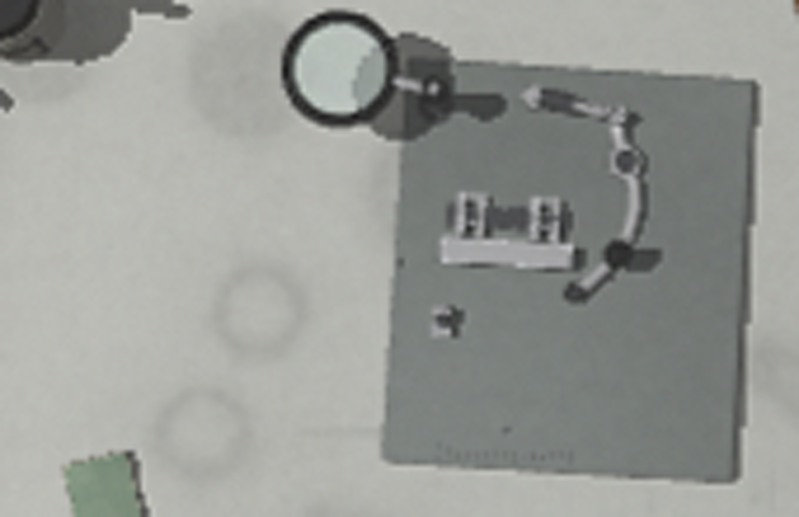

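View pics/c2.png

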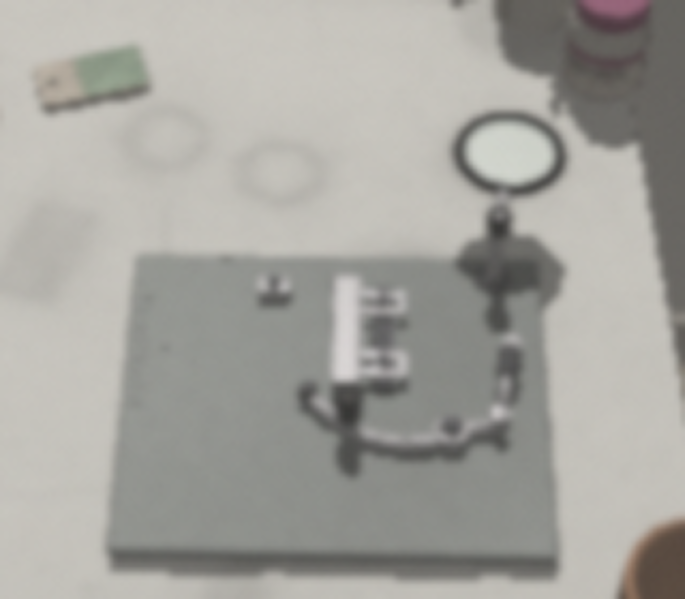

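The crops show, in top crop px: pivot at (626,160), knob at (617,253), nose at (577,293), end stop at (447,321), and loupe post at (432,88). The fixed edge runs from (440,250) to (573,255). Next step is to compute positions.

```bash
python3 - <<'E'
from h import *
np.set_printoptions(suppress=True,precision=1)
T=lambda u,v:np.array([u/4.7+200,v/4.7+135]); S=lambda u,v:np.array([u/4.28+245,v/4.28+140])
# stage fit from corners
top={(139,-121):(755,82),(-81,-121):(738,478),(-81,69):(383,460)}
side={(-81,69):(137,255),(139,69):(543,262),(139,-121):(555,557),(-81,-121):(110,552)}
def W(q,p):
    c,s=np.cos(q[2]),np.sin(q[2]);return np.array([q[0]+c*p[0]-s*p[1],q[1]+s*p[0]+c*p[1],p[2]])
def res(q,which):
    r=[]
    if 't' in which:
        for k,v in top.items(): r+=list(proj("top",W(q,(*k,12)))-T(*v)-.5*0)
    if 's' in which:
        for k,v in side.items(): r+=list(proj("side",W(q,(*k,12)))-S(*v))
    return r
for w in("t","s","ts"):
    f=least_squares(res,[550,0,0],args=(w,));print(w,f.x,f.x[2]*1000,"mrad",np.array(f.fun))
q=f.x
def inv(P):
    c,s=np.cos(q[2]),np.sin(q[2]);d=P[:2]-q[:2];return np.array([c*d[0]+s*d[1],-s*d[0]+c*d[1]])
for n,(u,v),(us,vs),z in[("knob",(617,251),(348,385),47),("pivot",(626,160),(452,425),20),("nose",(577,293),(307,393),20),("stopface",(462,321),(275,288),21),("edgeR",(573,255),(345,382),26),("edgeL",(440,250),(345,278),26),("post",(432,86),(499,208),66),("lens",(338,68),(508,152),60)]:
    a=at("top",T(u,v),z);b=at("side",S(us,vs),z);print(n,a,b,"stage",inv(a),inv(b))
for n,uv,z in[("tileTL",(66,463),6),("tileTR",(130,452),6)]: print(n,at("top",T(*uv),z))
for n,uv,z in[("L",(35,75),6),("TL",(137,45),6),("R",(150,75),6),("BL",(43,108),6)]: print("tile side",n,at("side",S(*uv),z))
E
python3 - <<'E'
import cv2
t=cv2.imread("pics/top0.png")
cv2.imwrite("pics/c3.png",cv2.resize(t[222:266,200:250],None,fx=12,fy=12,interpolation=cv2.INTER_CUBIC))
E
```

```text
t [550.3 -70.3  -0. ] -37.118103689434705 mrad [ 0.3 -1.  -0.4  0.7  0.1  0.3]
s [552.3 -70.7  -0. ] -45.123157495755045 mrad [ 0.  -0.6 -0.5 -0.8  1.5  0.9 -1.2 -0.1]
ts [551.6 -70.6  -0. ] -42.77615462453162 mrad [ 0.7 -1.2 -0.5  0.4  0.1 -0.4 -0.3 -0.6 -0.8 -0.9  1.4  0.8 -1.3 -0. ]
knob [ 584.8 -119.1   47. ] [ 585.3 -116.4   47. ] stage [ 35.2 -47. ] [ 35.6 -44.3]
pivot [ 636.6 -125.2   20. ] [ 637.6 -122.6   20. ] stage [ 87.2 -50.9] [ 88.1 -48.2]
nose [ 564.1 -100.    20. ] [ 565.3 -101.    20. ] stage [ 13.7 -28.9] [ 15.  -29.8]
stopface [547.7 -38.7  21. ] [549.7 -32.4  21. ] stage [-5.3 31.7] [-3.6 38. ]
edgeR [584.  -97.2  26. ] [584.6 -99.   26. ] stage [ 33.5 -25.2] [ 34.2 -26.9]
edgeL [585.1 -26.2  26. ] [586.9 -30.6  26. ] stage [31.5 45.8] [33.5 41.5]
post [666.2 -20.8  66. ] [666.6 -18.6  66. ] stage [112.3  54.7] [112.7  56.9]
lens [675.4  28.1  60. ] [675.7  26.7  60. ] stage [119.4 103.9] [119.8 102.5]
tileTL [467.6 172.2   6. ]
tileTR [474.2 138.1   6. ]
tile side L [407.3 148.2   6. ]
tile side TL [467.6 172.4   6. ]
tile side R [476.3 146.2   6. ]
tile side BL [414.  120.2   6. ]
```

View pics/c3.png

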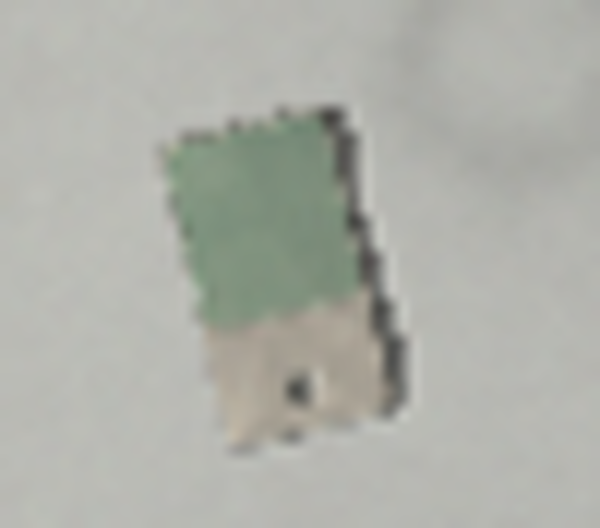

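Measurements agree with the given sizes: pivot to knob is about 52 mm, the edge is about 70 mm, and the post sits at 8/49 from the lens. Tile corners in the crop are (165,148), (325,105), (385,410) and (232,450).

```bash
cat >> h.py <<'E'
SY=-0.039; S0=np.array([551.3,-70.5])
def st(x,y): c,s=np.cos(SY),np.sin(SY); return S0+np.array([c*x-s*y,s*x+c*y])
def obs():
    from plant import bot
    o=bot.get_obs();return o,o["tool_pos"],o["tcp_rot"][2]
def go(x,y,z,yaw=None):
    o,p,w=obs();d=np.array([x,y,z])-p;c,s=np.cos(w),np.sin(w)
    r=[c*d[0]+s*d[1],s*d[0]-c*d[1],-d[2]]
    print("t%.1f at"%o["time"],p.round(1),"yaw %.3f"%w,"F",o["contact_force"].round(1),"g %.1f"%o["grip_width"],"| tool shift",np.round(r,1),"rz",None if yaw is None else round(w-yaw,3))
E
python3 - <<'E'
from h import *
np.set_printoptions(suppress=True,precision=1)
c=[at("top",np.array([u/12+200,v/12+222]),6) for u,v in[(165,148),(325,105),(385,410),(232,450)]]
c=np.array(c);print(c,c.mean(0),"len",np.linalg.norm(c[0]-c[3]),np.linalg.norm(c[1]-c[2]),np.linalg.norm(c[0]-c[1]))
for a,b in((0,3),(1,2)): d=c[a]-c[b];print("yaw",round(np.arctan2(d[1],d[0]),3))
n=np.array([.35,-.937])
for th in(0,.2,.4,.6,.8,.95):
    f=np.deg2rad(174.5)+th;print(th,np.array([637,-124])+52*np.array([np.cos(f),np.sin(f)])-26*n)
go(572,-82,110,.36)
E
```

```text
[[465.5 172.8   6. ]
 [475.2 139.6   6. ]
 [411.6 125.1   6. ]
 [402.7 156.8   6. ]] [438.7 148.6   6. ] len 64.86735257563015 65.24868439964075 34.592683678983526
yaw 0.249
yaw 0.224
0 [576.1 -94.7]
0.2 [ 576.2 -105. ]
0.4 [ 578.3 -115.2]
0.6 [ 582.4 -124.8]
0.8 [ 588.3 -133.3]
0.95 [ 593.7 -138.8]
t0.1 at [ 119.5 -510.8  226.1] yaw 0.230 F [-0.5  0.6  0.2] g 91.8 | tool shift [ 538.2 -314.5  116.1] rz -0.13
```

```bash
python3 -m handwheel '[{"claw":0,"dx":38.4,"dy":-22.5},{"claw":0,"dx":38.4,"dy":-22.5},{"claw":0,"dx":38.4,"dy":-22.5},{"claw":0,"dx":38.4,"dy":-22.5},{"claw":0,"dx":38.4,"dy":-22.5},{"claw":0,"dx":38.4,"dy":-22.5},{"claw":0,"dx":38.4,"dy":-22.5}]'
python3 -m handwheel '[{"dx":38.4,"dy":-22.5,"claw":0},{"claw":0,"dx":38.4,"dy":-22.5},{"claw":0,"dx":38.4,"dy":-22.5},{"claw":0,"dx":38.4,"dy":-22.5},{"claw":0,"dx":38.4,"dy":-22.5,"dz":30},{"claw":0,"dx":38.4,"dy":-22.5,"dz":40},{"claw":0,"dx":38.4,"dy":-22.5,"dz":46},{"claw":0,"rz":-0.13},{"claw":0},{"claw":0}]'
python3 -c "
from h import *
go(572,-82,33,.36)"
```

```text
t0.1 at [ 119.5 -510.8  226.1] yaw 0.230 F [-0.5  0.6  0.2] g 91.8 | tool shift [ 538.2 -314.5  193.1] rz -0.13invalid input at $[0]: expected keys claw, dx, dy, dz, rx, ry, rz
invalid input at $[0]: expected keys claw, dx, dy, dz, rx, ry, rz
```

All keys are required in every row.

```bash
python3 -m handwheel '[{"claw":0,"dx":38.4,"dy":-22.5,"dz":0,"rx":0,"ry":0,"rz":0},{"claw":0,"dx":38.4,"dy":-22.5,"dz":0,"rx":0,"ry":0,"rz":0},{"claw":0,"dx":38.4,"dy":-22.5,"dz":0,"rx":0,"ry":0,"rz":0},{"claw":0,"dx":38.4,"dy":-22.5,"dz":0,"rx":0,"ry":0,"rz":0},{"claw":0,"dx":38.4,"dy":-22.5,"dz":0,"rx":0,"ry":0,"rz":0},{"claw":0,"dx":38.4,"dy":-22.5,"dz":0,"rx":0,"ry":0,"rz":0},{"claw":0,"dx":38.4,"dy":-22.5,"dz":0,"rx":0,"ry":0,"rz":0}]'
python3 -m handwheel '[{"claw":0,"dx":38.4,"dy":-22.5,"dz":0,"rx":0,"ry":0,"rz":0},{"claw":0,"dx":38.4,"dy":-22.5,"dz":0,"rx":0,"ry":0,"rz":0},{"claw":0,"dx":38.4,"dy":-22.5,"dz":0,"rx":0,"ry":0,"rz":0},{"claw":0,"dx":38.4,"dy":-22.5,"dz":0,"rx":0,"ry":0,"rz":0},{"claw":0,"dx":38.4,"dy":-22.5,"dz":30,"rx":0,"ry":0,"rz":0},{"claw":0,"dx":38.4,"dy":-22.5,"dz":40,"rx":0,"ry":0,"rz":0},{"claw":0,"dx":38.4,"dy":-22.5,"dz":46,"rx":0,"ry":0,"rz":0},{"claw":0,"dx":0,"dy":0,"dz":0,"rx":0,"ry":0,"rz":-0.13},{"claw":0,"dx":0,"dy":0,"dz":0,"rx":0,"ry":0,"rz":0},{"claw":0,"dx":0,"dy":0,"dz":0,"rx":0,"ry":0,"rz":0}]'
python3 -c "
from h import *
go(572,-82,33,.36)"
```

```text
time: 0.8
tool_pos: [346.4, -295.1, 226.6]
tcp_rot: [-3.141, 0.0, 0.23]
contact_force: [0.3, -0.5, -0.1]
grip_width: 40.5
time: 1.8
tool_pos: [556.8, -96.1, 129.6]
tcp_rot: [3.141, -0.0, 0.357]
contact_force: [-1.2, -0.4, 0.2]
grip_width: 0.7
t1.8 at [556.8 -96.1 129.6] yaw 0.357 F [-1.2 -0.4  0.2] g 0.7 | tool shift [19.2 -7.9 96.6] rz -0.003
```

```bash
python3 -m handwheel '[{"claw":0,"dx":10,"dy":-5,"dz":0,"rx":0,"ry":0,"rz":0},{"claw":0,"dx":9,"dy":-4,"dz":25,"rx":0,"ry":0,"rz":0},{"claw":0,"dx":0,"dy":0,"dz":30,"rx":0,"ry":0,"rz":0},{"claw":0,"dx":0,"dy":0,"dz":25,"rx":0,"ry":0,"rz":0},{"claw":0,"dx":0,"dy":0,"dz":15,"rx":0,"ry":0,"rz":0},{"claw":0,"dx":0,"dy":0,"dz":0,"rx":0,"ry":0,"rz":0}]'
python3 - <<'E'
from h import *
go(576,-94,33,.36)
import cv2
from plant import bot
d=bot.capture("top");s=bot.capture("side")
a=cv2.resize(d["frame"][140:240,270:370],None,fx=4,fy=4,interpolation=2);b=cv2.resize(s["frame"][180:280,265:365],None,fx=4,fy=4,interpolation=2)
cv2.imwrite("pics/p1.png",cv2.cvtColor(np.hstack([a,b]),cv2.COLOR_RGB2BGR))
E
```

```text
time: 2.4
tool_pos: [570.5, -80.6, 33.2]
tcp_rot: [-3.14, 0.002, 0.358]
contact_force: [0.0, 0.2, -0.1]
grip_width: 0.6
t2.4 at [570.5 -80.6  33.2] yaw 0.358 F [ 0.   0.2 -0.1] g 0.6 | tool shift [ 0.4 14.4  0.2] rz -0.002
```

View pics/p1.png

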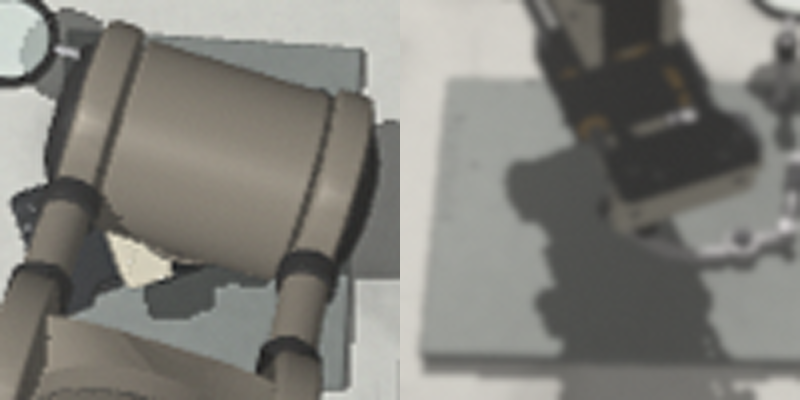

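The arm hides the knob in both views (visible plate corners only), so I'll go by feel.

```bash
python3 -m handwheel '[{"claw":0,"dx":0,"dy":3,"dz":0,"rx":0,"ry":0,"rz":0},{"claw":0,"dx":0,"dy":3,"dz":0,"rx":0,"ry":0,"rz":0},{"claw":0,"dx":0,"dy":2,"dz":0,"rx":0,"ry":0,"rz":0},{"claw":0,"dx":0,"dy":2,"dz":0,"rx":0,"ry":0,"rz":0},{"claw":0,"dx":0,"dy":1,"dz":0,"rx":0,"ry":0,"rz":0},{"claw":0,"dx":0,"dy":0,"dz":0,"rx":0,"ry":0,"rz":0}]'
python3 -m handwheel '[{"claw":0,"dx":0,"dy":1.5,"dz":0,"rx":0,"ry":0,"rz":0},{"claw":0,"dx":0,"dy":1.5,"dz":0,"rx":0,"ry":0,"rz":0},{"claw":0,"dx":0,"dy":0,"dz":0,"rx":0,"ry":0,"rz":0}]'
python3 -m handwheel '[{"claw":0,"dx":0,"dy":1.5,"dz":0,"rx":0,"ry":0,"rz":0},{"claw":0,"dx":0,"dy":1.5,"dz":0,"rx":0,"ry":0,"rz":0},{"claw":0,"dx":0,"dy":0,"dz":0,"rx":0,"ry":0,"rz":0}]'
```

```text
time: 3.1
tool_pos: [575.3, -91.3, 34.4]
tcp_rot: [3.141, -0.0, 0.36]
contact_force: [0.6, -0.3, -0.4]
grip_width: 0.4
time: 3.4
tool_pos: [576.4, -94.1, 34.4]
tcp_rot: [3.141, 0.0, 0.36]
contact_force: [0.8, 0.0, -0.9]
grip_width: 0.1
time: 3.7
tool_pos: [577.4, -96.9, 34.4]
tcp_rot: [3.141, -0.0, 0.36]
contact_force: [0.4, 0.9, 0.2]
grip_width: 0.2
```

```bash
python3 -m handwheel '[{"claw":0,"dx":0,"dy":1.5,"dz":1.5,"rx":0,"ry":0,"rz":0},{"claw":0,"dx":0,"dy":1.5,"dz":0,"rx":0,"ry":0,"rz":0},{"claw":0,"dx":0,"dy":0,"dz":0,"rx":0,"ry":0,"rz":0}]'
python3 -m handwheel '[{"claw":0,"dx":0,"dy":1.5,"dz":0,"rx":0,"ry":0,"rz":0},{"claw":0,"dx":0,"dy":1.5,"dz":0,"rx":0,"ry":0,"rz":0},{"claw":0,"dx":0,"dy":0,"dz":0,"rx":0,"ry":0,"rz":0}]'
python3 -m handwheel '[{"claw":0,"dx":0,"dy":1.5,"dz":0,"rx":0,"ry":0,"rz":0},{"claw":0,"dx":0,"dy":1.5,"dz":0,"rx":0,"ry":0,"rz":0},{"claw":0,"dx":0,"dy":0,"dz":0,"rx":0,"ry":0,"rz":0}]'
```

```text
time: 4.0
tool_pos: [577.6, -98.3, 32.9]
tcp_rot: [-3.139, 0.001, 0.36]
contact_force: [-2.8, 5.0, 5.0]
grip_width: 0.4
time: 4.3
tool_pos: [577.5, -100.7, 32.7]
tcp_rot: [-3.138, 0.003, 0.36]
contact_force: [-5.8, 6.6, 6.6]
grip_width: 0.4
time: 4.6
tool_pos: [577.7, -103.2, 32.5]
tcp_rot: [-3.136, 0.005, 0.36]
contact_force: [-8.1, 6.2, 6.8]
grip_width: 0.4
```

```bash
python3 -m handwheel '[{"claw":0,"dx":0,"dy":0,"dz":-1.5,"rx":0,"ry":0,"rz":0},{"claw":0,"dx":0,"dy":0,"dz":0,"rx":0,"ry":0,"rz":0}]'
python3 -m handwheel '[{"claw":0,"dx":-1.5,"dy":0,"dz":0,"rx":0,"ry":0,"rz":0},{"claw":0,"dx":0,"dy":0,"dz":0,"rx":0,"ry":0,"rz":0}]'
```

```text
time: 4.8
tool_pos: [578.4, -103.4, 33.7]
tcp_rot: [-3.137, 0.004, 0.36]
contact_force: [-5.4, 6.1, 3.4]
grip_width: 0.5
time: 5.0
tool_pos: [577.9, -104.0, 33.9]
tcp_rot: [-3.138, 0.002, 0.36]
contact_force: [-2.1, 6.9, 1.5]
grip_width: 0.5
```

```bash
python3 -m handwheel '[{"claw":0,"dx":-0.4,"dy":2,"dz":0,"rx":0,"ry":0,"rz":0},{"claw":0,"dx":-0.4,"dy":2,"dz":0,"rx":0,"ry":0,"rz":0},{"claw":0,"dx":-0.4,"dy":2,"dz":0,"rx":0,"ry":0,"rz":0}]'
python3 -m handwheel '[{"claw":0,"dx":-0.4,"dy":2,"dz":0,"rx":0,"ry":0,"rz":0},{"claw":0,"dx":-0.4,"dy":2,"dz":0,"rx":0,"ry":0,"rz":0},{"claw":0,"dx":-0.4,"dy":2,"dz":0,"rx":0,"ry":0,"rz":0},{"claw":0,"dx":-0.4,"dy":2,"dz":0,"rx":0,"ry":0,"rz":0}]'
python3 -m handwheel '[{"claw":0,"dx":0.1,"dy":2,"dz":0,"rx":0,"ry":0,"rz":0},{"claw":0,"dx":0.1,"dy":2,"dz":0,"rx":0,"ry":0,"rz":0},{"claw":0,"dx":0.1,"dy":2,"dz":0,"rx":0,"ry":0,"rz":0},{"claw":0,"dx":0.1,"dy":2,"dz":0,"rx":0,"ry":0,"rz":0},{"claw":0,"dx":0.1,"dy":2,"dz":0,"rx":0,"ry":0,"rz":0}]'
```

```text
time: 5.3
tool_pos: [578.1, -109.6, 33.7]
tcp_rot: [-3.137, 0.003, 0.36]
contact_force: [-4.9, 7.3, 2.4]
grip_width: 0.2
time: 5.7
tool_pos: [579.0, -117.7, 33.6]
tcp_rot: [-3.136, 0.004, 0.36]
contact_force: [-5.5, 7.4, 3.7]
grip_width: 0.4
time: 6.2
tool_pos: [583.4, -127.7, 33.9]
tcp_rot: [-3.138, 0.004, 0.36]
contact_force: [-4.9, 3.9, 2.8]
grip_width: 0.3
```

```bash
python3 -m handwheel '[{"claw":0,"dx":0.5,"dy":2,"dz":0,"rx":0,"ry":0,"rz":0},{"claw":0,"dx":0.5,"dy":2,"dz":0,"rx":0,"ry":0,"rz":0},{"claw":0,"dx":0.5,"dy":2,"dz":0,"rx":0,"ry":0,"rz":0},{"claw":0,"dx":0.5,"dy":2,"dz":0,"rx":0,"ry":0,"rz":0},{"claw":0,"dx":0.5,"dy":2,"dz":0,"rx":0,"ry":0,"rz":0}]'
python3 -m handwheel '[{"claw":0,"dx":0.8,"dy":1.8,"dz":0,"rx":0,"ry":0,"rz":0},{"claw":0,"dx":0.8,"dy":1.8,"dz":0,"rx":0,"ry":0,"rz":0},{"claw":0,"dx":0.8,"dy":1.8,"dz":0,"rx":0,"ry":0,"rz":0},{"claw":0,"dx":0.8,"dy":1.8,"dz":0,"rx":0,"ry":0,"rz":0},{"claw":0,"dx":0,"dy":0,"dz":0,"rx":0,"ry":0,"rz":0}]'
python3 -m handwheel '[{"claw":0,"dx":1,"dy":1.5,"dz":0,"rx":0,"ry":0,"rz":0},{"claw":0,"dx":1,"dy":1.5,"dz":0,"rx":0,"ry":0,"rz":0},{"claw":0,"dx":0,"dy":0,"dz":0,"rx":0,"ry":0,"rz":0},{"claw":0,"dx":0,"dy":0,"dz":0,"rx":0,"ry":0,"rz":0}]'
```

```text
time: 6.7
tool_pos: [591.5, -137.7, 34.4]
tcp_rot: [3.141, -0.0, 0.36]
contact_force: [-1.7, 0.5, 1.4]
grip_width: 0.1
time: 7.2
tool_pos: [597.1, -143.3, 34.4]
tcp_rot: [3.141, -0.0, 0.36]
contact_force: [0.3, 0.1, -0.6]
grip_width: 0.5
time: 7.6
tool_pos: [599.7, -145.1, 34.4]
tcp_rot: [3.142, 0.0, 0.36]
contact_force: [-0.0, -0.7, 0.6]
grip_width: 0.4
```

```bash
python3 -m handwheel '[{"claw":0,"dx":0,"dy":-5,"dz":-20,"rx":0,"ry":0,"rz":0},{"claw":0,"dx":0,"dy":0,"dz":-40,"rx":0,"ry":0,"rz":0},{"claw":70,"dx":-6,"dy":-40,"dz":0,"rx":0,"ry":0,"rz":0},{"claw":70,"dx":-6,"dy":-40,"dz":0,"rx":0,"ry":0,"rz":0},{"claw":70,"dx":-6,"dy":-40,"dz":0,"rx":0,"ry":0,"rz":0},{"claw":70,"dx":-6,"dy":-40,"dz":0,"rx":0,"ry":0,"rz":0},{"claw":70,"dx":-6,"dy":-40,"dz":0,"rx":0,"ry":0,"rz":0},{"claw":70,"dx":-6,"dy":-40,"dz":0,"rx":0,"ry":0,"rz":0},{"claw":70,"dx":-6,"dy":-40,"dz":0,"rx":0,"ry":0,"rz":0},{"claw":70,"dx":-5,"dy":-40,"dz":0,"rx":0,"ry":0,"rz":0.12}]'
python3 - <<'E'
from h import *
go(438.7,148.6,20,.237)
import cv2
from plant import bot
d=bot.capture("top")
a=cv2.resize(d["frame"][135:270,195:370],None,fx=4.4,fy=4.4,interpolation=2)
cv2.imwrite("pics/p2.png",cv2.cvtColor(a,cv2.COLOR_RGB2BGR))
E
```

```text
time: 8.6
tool_pos: [440.3, 143.8, 94.6]
tcp_rot: [3.142, -0.0, 0.238]
contact_force: [0.7, 0.6, -0.3]
grip_width: 59.7
t8.6 at [440.3 143.8  94.6] yaw 0.238 F [ 0.7  0.6 -0.3] g 59.7 | tool shift [-0.4 -5.  74.6] rz 0.001
```

View pics/p2.png

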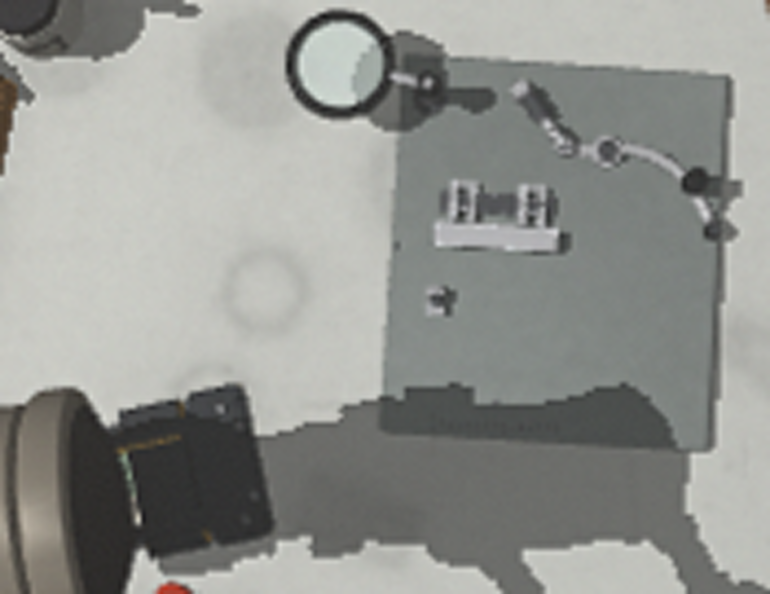

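The arm stays open: knob at (694,180), nose at (716,230), pivot at (608,151). Now I'll grasp the tile.

```bash
python3 -m handwheel '[{"claw":70,"dx":-0.4,"dy":-5,"dz":30,"rx":0,"ry":0,"rz":0},{"claw":70,"dx":0,"dy":0,"dz":30,"rx":0,"ry":0,"rz":0},{"claw":70,"dx":0,"dy":0,"dz":15,"rx":0,"ry":0,"rz":0},{"claw":70,"dx":0,"dy":0,"dz":0,"rx":0,"ry":0,"rz":0}]'
python3 -m handwheel '[{"claw":70,"dx":0,"dy":0,"dz":10,"rx":0,"ry":0,"rz":0},{"claw":70,"dx":0,"dy":0,"dz":5,"rx":0,"ry":0,"rz":0},{"claw":70,"dx":0,"dy":0,"dz":2,"rx":0,"ry":0,"rz":0},{"claw":70,"dx":0,"dy":0,"dz":0,"rx":0,"ry":0,"rz":0}]'
python3 -m handwheel '[{"claw":30,"dx":0,"dy":0,"dz":0,"rx":0,"ry":0,"rz":0},{"claw":30,"dx":0,"dy":0,"dz":0,"rx":0,"ry":0,"rz":0},{"claw":30,"dx":0,"dy":0,"dz":0,"rx":0,"ry":0,"rz":0},{"claw":30,"dx":0,"dy":0,"dz":0,"rx":0,"ry":0,"rz":0},{"claw":30,"dx":0,"dy":0,"dz":0,"rx":0,"ry":0,"rz":0},{"claw":30,"dx":0,"dy":0,"dz":0,"rx":0,"ry":0,"rz":0},{"claw":30,"dx":0,"dy":0,"dz":0,"rx":0,"ry":0,"rz":0}]'
```

```text
time: 9.05
tool_pos: [438.3, 147.0, 17.7]
tcp_rot: [-3.141, 0.004, 0.24]
contact_force: [0.3, -0.3, -0.3]
grip_width: 69.8
time: 9.45
tool_pos: [439.9, 147.2, 2.5]
tcp_rot: [3.141, -0.0, 0.24]
contact_force: [0.1, 0.5, 0.3]
grip_width: 69.7
time: 10.15
tool_pos: [439.8, 147.3, 2.5]
tcp_rot: [3.141, -0.0, 0.24]
contact_force: [0.5, -0.0, 1.7]
grip_width: 35.4
```

```bash
python3 -m handwheel '[{"claw":30,"dx":0,"dy":0,"dz":-15,"rx":0,"ry":0,"rz":0},{"claw":30,"dx":0,"dy":0,"dz":-30,"rx":0,"ry":0,"rz":0},{"claw":30,"dx":0,"dy":0,"dz":-40,"rx":0,"ry":0,"rz":0},{"claw":30,"dx":0,"dy":0,"dz":0,"rx":0,"ry":0,"rz":0}]'
python3 - <<'E'
from h import *
print(st(-30,-3))
go(*st(-30,-3),80,SY+np.pi/2)
E
```

```text
time: 10.55
tool_pos: [442.6, 147.8, 91.4]
tcp_rot: [3.141, -0.009, 0.24]
contact_force: [-0.2, 0.6, -1.3]
grip_width: 35.4
[521.20584177 -72.32801536]
t10.6 at [442.6 147.8  91.4] yaw 0.240 F [-0.2  0.6 -1.3] g 35.4 | tool shift [ 24.  232.5  11.4] rz -1.292
```

```bash
python3 -m handwheel '[{"claw":30,"dx":3,"dy":29,"dz":0,"rx":0,"ry":0,"rz":0},{"claw":30,"dx":3,"dy":29,"dz":0,"rx":0,"ry":0,"rz":0},{"claw":30,"dx":3,"dy":29,"dz":0,"rx":0,"ry":0,"rz":0},{"claw":30,"dx":3,"dy":29,"dz":0,"rx":0,"ry":0,"rz":0},{"claw":30,"dx":3,"dy":29,"dz":0,"rx":0,"ry":0,"rz":0},{"claw":30,"dx":3,"dy":29,"dz":0,"rx":0,"ry":0,"rz":0},{"claw":30,"dx":3,"dy":29,"dz":0,"rx":0,"ry":0,"rz":0},{"claw":30,"dx":3,"dy":29,"dz":0,"rx":0,"ry":0,"rz":0}]'
python3 -m handwheel '[{"claw":30,"dx":0,"dy":0,"dz":0,"rx":0,"ry":0,"rz":-0.1436},{"claw":30,"dx":0,"dy":0,"dz":0,"rx":0,"ry":0,"rz":-0.1436},{"claw":30,"dx":0,"dy":0,"dz":0,"rx":0,"ry":0,"rz":-0.1436},{"claw":30,"dx":0,"dy":0,"dz":0,"rx":0,"ry":0,"rz":-0.1436},{"claw":30,"dx":0,"dy":0,"dz":0,"rx":0,"ry":0,"rz":-0.1436},{"claw":30,"dx":0,"dy":0,"dz":0,"rx":0,"ry":0,"rz":-0.1436},{"claw":30,"dx":0,"dy":0,"dz":0,"rx":0,"ry":0,"rz":-0.1436},{"claw":30,"dx":0,"dy":0,"dz":0,"rx":0,"ry":0,"rz":-0.1436},{"claw":30,"dx":0,"dy":0,"dz":0,"rx":0,"ry":0,"rz":-0.1436},{"claw":30,"dx":0,"dy":0,"dz":0,"rx":0,"ry":0,"rz":0}]'
python3 - <<'E'
from h import *
o=obs()[0];print(o["joint_positions"].round(2))
go(*st(-30,-3),35,SY+np.pi/2)
E
```

```text
time: 11.35
tool_pos: [518.0, -73.5, 86.6]
tcp_rot: [-3.141, 0.001, 0.24]
contact_force: [-0.1, 0.7, 0.1]
grip_width: 35.0
time: 12.35
tool_pos: [517.7, -72.3, 86.6]
tcp_rot: [-3.14, -0.0, 1.533]
contact_force: [0.1, -0.4, -0.3]
grip_width: 34.9
[-0.29  0.5   1.71 -0.    0.93 -0.25]
t12.3 at [517.7 -72.3  86.6] yaw 1.533 F [ 0.1 -0.4 -0.3] g 34.9 | tool shift [ 0.1  3.5 51.6] rz 0.002
```

```bash
python3 -m handwheel '[{"claw":30,"dx":0,"dy":3.5,"dz":25,"rx":0,"ry":0,"rz":0},{"claw":30,"dx":0,"dy":0,"dz":25,"rx":0,"ry":0,"rz":0},{"claw":30,"dx":0,"dy":0,"dz":10,"rx":0,"ry":0,"rz":0},{"claw":30,"dx":0,"dy":0,"dz":0,"rx":0,"ry":0,"rz":0}]'
python3 - <<'E'
from h import *
go(*st(-30,-3),16,SY+np.pi/2)
import cv2
from plant import bot
s=bot.capture("side");d=bot.capture("top")
a=cv2.resize(s["frame"][180:280,255:355],None,fx=5,fy=5,interpolation=2)
cv2.imwrite("pics/p3.png",cv2.cvtColor(a,cv2.COLOR_RGB2BGR))
E
```

```text
time: 12.75
tool_pos: [520.5, -72.2, 25.9]
tcp_rot: [-3.138, -0.001, 1.53]
contact_force: [0.0, -0.1, 0.1]
grip_width: 35.3
t12.8 at [520.5 -72.2  25.9] yaw 1.530 F [ 0.  -0.1  0.1] g 35.3 | tool shift [-0.1  0.8  9.9] rz -0.002
```

View pics/p3.png

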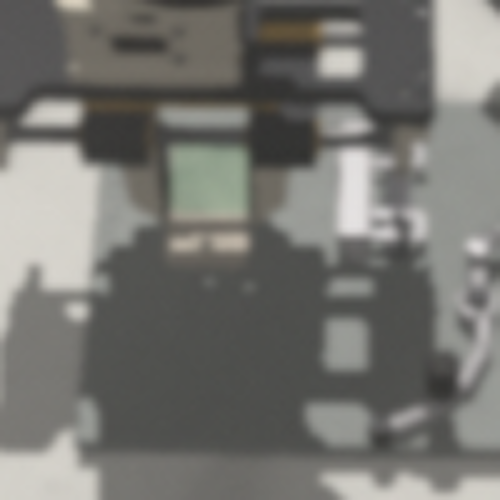

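The tile is held square between the fingers at (207,195), hole end towards the camera. Now I'll lower it and let go.

```bash
python3 -m handwheel '[{"claw":30,"dx":0,"dy":0,"dz":5,"rx":0,"ry":0,"rz":0},{"claw":30,"dx":0,"dy":0,"dz":3.5,"rx":0,"ry":0,"rz":0},{"claw":30,"dx":0,"dy":0,"dz":0,"rx":0,"ry":0,"rz":0},{"claw":30,"dx":0,"dy":0,"dz":0,"rx":0,"ry":0,"rz":0}]'
python3 -m handwheel '[{"claw":30,"dx":0,"dy":0,"dz":1,"rx":0,"ry":0,"rz":0},{"claw":30,"dx":0,"dy":0,"dz":0,"rx":0,"ry":0,"rz":0},{"claw":30,"dx":0,"dy":0,"dz":0,"rx":0,"ry":0,"rz":0}]'
python3 -m handwheel '[{"claw":30,"dx":0,"dy":0,"dz":0.6,"rx":0,"ry":0,"rz":0},{"claw":30,"dx":0,"dy":0,"dz":0,"rx":0,"ry":0,"rz":0}]'
```

```text
time: 13.25
tool_pos: [521.7, -72.5, 19.1]
tcp_rot: [3.141, 0.0, 1.532]
contact_force: [-0.5, -0.5, -0.4]
grip_width: 35.5
time: 13.55
tool_pos: [521.7, -72.5, 18.0]
tcp_rot: [3.141, 0.0, 1.532]
contact_force: [-0.1, 0.2, 0.1]
grip_width: 35.4
time: 13.75
tool_pos: [521.6, -72.5, 17.3]
tcp_rot: [-3.142, 0.0, 1.532]
contact_force: [0.0, 0.2, -0.5]
grip_width: 35.3
```

```bash
python3 -m handwheel '[{"claw":30,"dx":0,"dy":0,"dz":1,"rx":0,"ry":0,"rz":0},{"claw":30,"dx":0,"dy":0,"dz":0.5,"rx":0,"ry":0,"rz":0},{"claw":30,"dx":0,"dy":0,"dz":0,"rx":0,"ry":0,"rz":0}]'
python3 -m handwheel '[{"claw":30,"dx":0,"dy":0,"dz":0.5,"rx":0,"ry":0,"rz":0},{"claw":30,"dx":0,"dy":0,"dz":0,"rx":0,"ry":0,"rz":0}]'
python3 -m handwheel '[{"claw":30,"dx":0,"dy":0,"dz":0.5,"rx":0,"ry":0,"rz":0},{"claw":30,"dx":0,"dy":0,"dz":0,"rx":0,"ry":0,"rz":0}]'
```

```text
time: 14.05
tool_pos: [521.6, -72.5, 15.7]
tcp_rot: [-3.141, 0.0, 1.532]
contact_force: [-0.4, -0.4, -0.1]
grip_width: 35.3
time: 14.25
tool_pos: [521.6, -72.5, 15.2]
tcp_rot: [-3.142, 0.0, 1.532]
contact_force: [0.1, 0.2, -1.0]
grip_width: 35.2
time: 14.45
tool_pos: [521.6, -72.5, 14.7]
tcp_rot: [-3.141, 0.0, 1.532]
contact_force: [-0.3, 0.4, -0.3]
grip_width: 35.7
```

```bash
python3 -m handwheel '[{"claw":30,"dx":0,"dy":0,"dz":0.4,"rx":0,"ry":0,"rz":0},{"claw":30,"dx":0,"dy":0,"dz":0,"rx":0,"ry":0,"rz":0}]'
python3 -m handwheel '[{"claw":50,"dx":0,"dy":0,"dz":0,"rx":0,"ry":0,"rz":0},{"claw":50,"dx":0,"dy":0,"dz":0,"rx":0,"ry":0,"rz":0},{"claw":50,"dx":0,"dy":0,"dz":-10,"rx":0,"ry":0,"rz":0},{"claw":50,"dx":0,"dy":0,"dz":-30,"rx":0,"ry":0,"rz":0},{"claw":20,"dx":0,"dy":-40,"dz":-20,"rx":0,"ry":0,"rz":0},{"claw":20,"dx":0,"dy":-40,"dz":0,"rx":0,"ry":0,"rz":0},{"claw":20,"dx":0,"dy":-40,"dz":0,"rx":0,"ry":0,"rz":0},{"claw":20,"dx":0,"dy":0,"dz":0,"rx":0,"ry":0,"rz":0}]'
python3 - <<'E'
from h import *
go(*st(-30,-3),35,SY)
import cv2
from plant import bot
d=bot.capture("top");s=bot.capture("side")
a=cv2.resize(d["frame"][140:250,270:370],None,fx=4,fy=4,interpolation=2)
b=cv2.resize(s["frame"][180:290,265:365],None,fx=4,fy=4,interpolation=2)
cv2.imwrite("pics/p4.png",cv2.cvtColor(np.hstack([a,b]),cv2.COLOR_RGB2BGR))
E
```

```text
time: 14.65
tool_pos: [521.7, -72.5, 14.5]
tcp_rot: [3.141, 0.0, 1.532]
contact_force: [-1.2, -1.1, 0.3]
grip_width: 35.2
time: 15.45
tool_pos: [396.2, -66.4, 74.5]
tcp_rot: [-3.136, -0.002, 1.532]
contact_force: [-0.1, -0.8, 0.6]
grip_width: 23.2
t15.4 at [396.2 -66.4  74.5] yaw 1.532 F [-0.1 -0.8  0.6] g 23.2 | tool shift [ -1.  125.1  39.5] rz 1.571
```

View pics/p4.png

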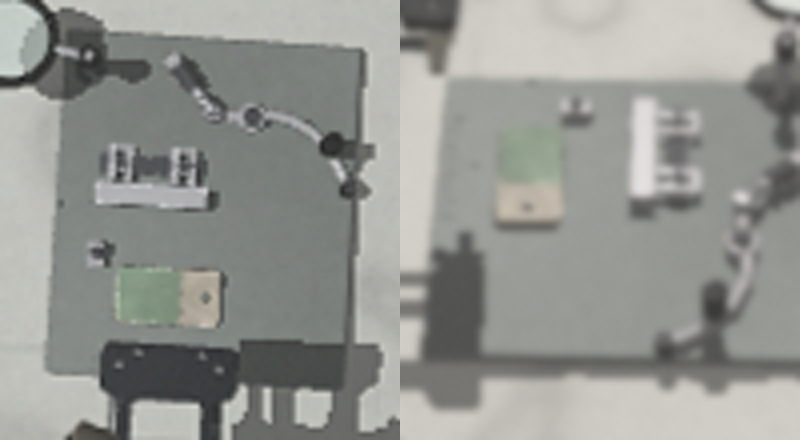

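The tile lies flat and square. Top-crop corners are about (117,268), (223,271), (219,327) and (115,322), with the stop's face near column 113. I'll check the gap in numbers.

```bash
python3 - <<'E'
from h import *
np.set_printoptions(suppress=True,precision=1)
def inv(P):
    c,s=np.cos(SY),np.sin(SY);d=P[:2]-S0;return np.array([c*d[0]+s*d[1],-s*d[0]+c*d[1]])
T=lambda u,v:np.array([u/4+270,v/4+140]);S=lambda u,v:np.array([u/4+265,v/4+180])
for n,p,z in[("tl",(117,268),18),("tr",(223,271),18),("br",(219,327),18),("bl",(115,322),18),("stop",(113,252),21),("lipL",(96,205),26),("lipR",(208,209),26)]: print(n,inv(at("top",T(*p),z)))
for n,p,z in[("tl",(562,127),18),("tl2",(505,124),18),("tr",(558,225),18),("stopbase",(577,124),12)]: print("s",n,inv(at("side",S(*p),z)))
# push start: two fingers 20 open, TCP behind tile
go(*st(-70,-3),35,SY)
E
```

```text
tl [-13.8  28.7]
tr [-11.7 -38.2]
br [-47.1 -37.7]
bl [-47.8  27.9]
stop [-4.1 31.8]
lipL [24.4 44.1]
lipR [ 26.2 -26. ]
s tl [214.7  30.6]
s tl2 [182.6  32.3]
s tr [205.3 -37.5]
s stopbase [224.9  37.8]
t15.6 at [402.  -68.1  75.3] yaw 1.532 F [-0.1 -0.4  1.4] g 20.5 | tool shift [ 0.4 79.3 40.3] rz 1.571
```

```bash
python3 -m handwheel '[{"claw":0,"dx":0,"dy":0,"dz":0,"rx":0,"ry":0,"rz":0.1428},{"claw":0,"dx":0,"dy":0,"dz":0,"rx":0,"ry":0,"rz":0.1428},{"claw":0,"dx":0,"dy":0,"dz":0,"rx":0,"ry":0,"rz":0.1428},{"claw":0,"dx":0,"dy":0,"dz":0,"rx":0,"ry":0,"rz":0.1428},{"claw":0,"dx":0,"dy":0,"dz":0,"rx":0,"ry":0,"rz":0.1428},{"claw":0,"dx":0,"dy":0,"dz":0,"rx":0,"ry":0,"rz":0.1428},{"claw":0,"dx":0,"dy":0,"dz":0,"rx":0,"ry":0,"rz":0.1428},{"claw":0,"dx":0,"dy":0,"dz":0,"rx":0,"ry":0,"rz":0.1428},{"claw":0,"dx":0,"dy":0,"dz":0,"rx":0,"ry":0,"rz":0.1428},{"claw":0,"dx":0,"dy":0,"dz":0,"rx":0,"ry":0,"rz":0.1428}]'
python3 -m handwheel '[{"claw":0,"dx":0,"dy":0,"dz":0,"rx":0,"ry":0,"rz":0.133},{"claw":0,"dx":40,"dy":0,"dz":0,"rx":0,"ry":0,"rz":0},{"claw":0,"dx":38,"dy":0,"dz":10,"rx":0,"ry":0,"rz":0},{"claw":0,"dx":0,"dy":0,"dz":30,"rx":0,"ry":0,"rz":0},{"claw":0,"dx":0,"dy":0,"dz":10,"rx":0,"ry":0,"rz":0},{"claw":0,"dx":0,"dy":0,"dz":0,"rx":0,"ry":0,"rz":0}]'
python3 -c "
from h import *
print(obs()[0]['joint_positions'].round(2))
go(*st(-70,-3),15.5,SY)"
```

```text
time: 16.55
tool_pos: [403.6, -68.3, 74.8]
tcp_rot: [3.141, -0.002, 0.099]
contact_force: [0.0, 0.3, -0.6]
grip_width: 0.5
time: 17.15
tool_pos: [478.7, -69.7, 23.0]
tcp_rot: [-3.141, 0.004, -0.029]
contact_force: [-0.5, 0.4, 0.1]
grip_width: 0.5
[-0.3   0.54  1.87 -0.    0.73  1.3 ]
t17.1 at [478.7 -69.7  23. ] yaw -0.029 F [-0.5  0.4  0.1] g 0.5 | tool shift [2.5 1.  7.5] rz 0.01
```

```bash
python3 -m handwheel '[{"claw":0,"dx":2,"dy":1,"dz":5,"rx":0,"ry":0,"rz":0},{"claw":0,"dx":0,"dy":0,"dz":2.5,"rx":0,"ry":0,"rz":0},{"claw":0,"dx":0,"dy":0,"dz":0,"rx":0,"ry":0,"rz":0}]'
python3 -m handwheel '[{"claw":0,"dx":3,"dy":0,"dz":0,"rx":0,"ry":0,"rz":0},{"claw":0,"dx":3,"dy":0,"dz":0,"rx":0,"ry":0,"rz":0},{"claw":0,"dx":3,"dy":0,"dz":0,"rx":0,"ry":0,"rz":0},{"claw":0,"dx":2,"dy":0,"dz":0,"rx":0,"ry":0,"rz":0},{"claw":0,"dx":2,"dy":0,"dz":0,"rx":0,"ry":0,"rz":0},{"claw":0,"dx":2,"dy":0,"dz":0,"rx":0,"ry":0,"rz":0},{"claw":0,"dx":2,"dy":0,"dz":0,"rx":0,"ry":0,"rz":0},{"claw":0,"dx":2,"dy":0,"dz":0,"rx":0,"ry":0,"rz":0},{"claw":0,"dx":0,"dy":0,"dz":0,"rx":0,"ry":0,"rz":0}]'
python3 -c "
from h import *
go(*st(12-18-9.5,-3),15.5,SY)"
```

```text
time: 17.45
tool_pos: [481.9, -71.4, 17.4]
tcp_rot: [3.141, -0.001, -0.029]
contact_force: [1.1, 0.2, 0.2]
grip_width: 0.4
time: 18.35
tool_pos: [501.0, -71.8, 16.9]
tcp_rot: [3.141, -0.0, -0.029]
contact_force: [-0.5, 0.1, -0.6]
grip_width: 0.2
t18.4 at [501.  -71.8  16.9] yaw -0.029 F [-0.5  0.1 -0.6] g 0.2 | tool shift [34.7  0.1  1.4] rz 0.01
```

```bash
python3 -m handwheel '[{"claw":0,"dx":-4,"dy":0,"dz":0,"rx":0,"ry":0,"rz":0},{"claw":0,"dx":0,"dy":0,"dz":1.8,"rx":0,"ry":0,"rz":0},{"claw":0,"dx":2,"dy":0,"dz":0,"rx":0,"ry":0,"rz":0},{"claw":0,"dx":2,"dy":0,"dz":0,"rx":0,"ry":0,"rz":0},{"claw":0,"dx":2,"dy":0,"dz":0,"rx":0,"ry":0,"rz":0},{"claw":0,"dx":2,"dy":0,"dz":0,"rx":0,"ry":0,"rz":0},{"claw":0,"dx":2,"dy":0,"dz":0,"rx":0,"ry":0,"rz":0},{"claw":0,"dx":2,"dy":0,"dz":0,"rx":0,"ry":0,"rz":0}]'
python3 -m handwheel '[{"claw":0,"dx":2,"dy":0,"dz":0,"rx":0,"ry":0,"rz":0},{"claw":0,"dx":2,"dy":0,"dz":0,"rx":0,"ry":0,"rz":0},{"claw":0,"dx":2,"dy":0,"dz":0,"rx":0,"ry":0,"rz":0},{"claw":0,"dx":2,"dy":0,"dz":0,"rx":0,"ry":0,"rz":0},{"claw":0,"dx":0,"dy":0,"dz":0,"rx":0,"ry":0,"rz":0}]'
python3 - <<'E'
from h import *
go(*st(12-18-9.5,-3),15.5,SY)
import cv2
from plant import bot
s=bot.capture("side")
b=cv2.resize(s["frame"][180:280,265:365],None,fx=5,fy=5,interpolation=2)
cv2.imwrite("pics/p5.png",cv2.cvtColor(b,cv2.COLOR_RGB2BGR))
E
```

```text
time: 19.15
tool_pos: [508.8, -72.0, 15.1]
tcp_rot: [3.142, 0.0, -0.029]
contact_force: [-1.0, -0.1, 0.1]
grip_width: 0.5
time: 19.65
tool_pos: [517.1, -72.2, 15.1]
tcp_rot: [3.141, -0.0, -0.029]
contact_force: [-0.2, 0.4, -0.5]
grip_width: 0.4
t19.6 at [517.1 -72.2  15.1] yaw -0.029 F [-0.2  0.4 -0.5] g 0.4 | tool shift [18.7  0.1 -0.4] rz 0.01
```

View pics/p5.png

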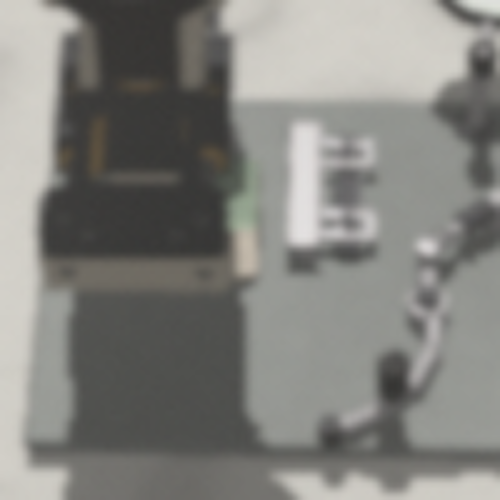

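The tile's leading edge (column ~258) is about 15 mm short of the lip (column 290) and still parallel to it.

```bash
python3 -m handwheel '[{"claw":0,"dx":2,"dy":0,"dz":0,"rx":0,"ry":0,"rz":0},{"claw":0,"dx":2,"dy":0,"dz":0,"rx":0,"ry":0,"rz":0},{"claw":0,"dx":2,"dy":0,"dz":0,"rx":0,"ry":0,"rz":0},{"claw":0,"dx":2,"dy":0,"dz":0,"rx":0,"ry":0,"rz":0},{"claw":0,"dx":1.5,"dy":0,"dz":0,"rx":0,"ry":0,"rz":0},{"claw":0,"dx":1,"dy":0,"dz":0,"rx":0,"ry":0,"rz":0},{"claw":0,"dx":1,"dy":0,"dz":0,"rx":0,"ry":0,"rz":0}]'
python3 -m handwheel '[{"claw":0,"dx":1,"dy":0,"dz":0,"rx":0,"ry":0,"rz":0},{"claw":0,"dx":0.5,"dy":0,"dz":0,"rx":0,"ry":0,"rz":0},{"claw":0,"dx":0.5,"dy":0,"dz":0,"rx":0,"ry":0,"rz":0}]'
python3 -m handwheel '[{"claw":0,"dx":0.6,"dy":0,"dz":0,"rx":0,"ry":0,"rz":0},{"claw":0,"dx":0.6,"dy":0,"dz":0,"rx":0,"ry":0,"rz":0}]'
```

```text
time: 20.4
tool_pos: [528.2, -72.5, 15.1]
tcp_rot: [3.142, 0.0, -0.029]
contact_force: [-1.1, 0.3, 0.6]
grip_width: 0.5
time: 20.7
tool_pos: [530.2, -72.6, 15.1]
tcp_rot: [3.142, 0.0, -0.029]
contact_force: [-0.8, -1.0, 0.1]
grip_width: 0.6
time: 20.9
tool_pos: [531.4, -72.6, 15.1]
tcp_rot: [3.142, 0.0, -0.029]
contact_force: [0.2, -0.2, -0.6]
grip_width: 0.8
```

```bash
python3 -m handwheel '[{"claw":0,"dx":0.6,"dy":0,"dz":0,"rx":0,"ry":0,"rz":0},{"claw":0,"dx":0.6,"dy":0,"dz":0,"rx":0,"ry":0,"rz":0}]'
python3 -m handwheel '[{"claw":0,"dx":0.6,"dy":0,"dz":0,"rx":0,"ry":0,"rz":0},{"claw":0,"dx":0.6,"dy":0,"dz":0,"rx":0,"ry":0,"rz":0}]'
```

```text
time: 21.1
tool_pos: [532.6, -72.6, 15.1]
tcp_rot: [3.141, 0.0, -0.029]
contact_force: [-0.1, -0.9, -0.2]
grip_width: 0.2
time: 21.3
tool_pos: [533.8, -72.7, 15.1]
tcp_rot: [3.141, -0.0, -0.029]
contact_force: [-1.1, 0.3, 0.7]
grip_width: 0.4
```

```bash
python3 -m handwheel '[{"claw":0,"dx":0.6,"dy":0,"dz":0,"rx":0,"ry":0,"rz":0},{"claw":0,"dx":0.6,"dy":0,"dz":0,"rx":0,"ry":0,"rz":0}]'
```

```text
time: 21.5
tool_pos: [534.3, -72.6, 15.0]
tcp_rot: [-3.141, 0.002, -0.029]
contact_force: [-3.3, 0.7, 2.5]
grip_width: 0.4
```

Contact with the bar at about x 534. I'll press gently and hold.

```bash
python3 -m handwheel '[{"claw":0,"dx":0.5,"dy":0,"dz":0,"rx":0,"ry":0,"rz":0},{"claw":0,"dx":0,"dy":0,"dz":0,"rx":0,"ry":0,"rz":0},{"claw":0,"dx":0,"dy":0,"dz":0,"rx":0,"ry":0,"rz":0}]'
python3 -m handwheel '[{"claw":0,"dx":0.3,"dy":0,"dz":0,"rx":0,"ry":0,"rz":0},{"claw":0,"dx":0,"dy":0,"dz":0,"rx":0,"ry":0,"rz":0},{"claw":0,"dx":0,"dy":0,"dz":0,"rx":0,"ry":0,"rz":0},{"claw":0,"dx":0,"dy":0,"dz":0,"rx":0,"ry":0,"rz":0}]'
python3 - <<'E'
from h import *
o=obs()[0];print(o["moment"].round(2),o["joint_positions"].round(3))
go(540,-70,15)
E
```

```text
time: 21.8
tool_pos: [534.5, -72.5, 15.0]
tcp_rot: [-3.141, 0.002, -0.029]
contact_force: [-5.0, -0.4, 4.4]
grip_width: 0.4
time: 22.2
tool_pos: [534.5, -72.5, 14.9]
tcp_rot: [-3.141, 0.003, -0.029]
contact_force: [-5.9, -0.4, 4.0]
grip_width: 0.2
[0.1  0.97 0.04] [-0.277  0.628  1.722 -0.     0.795  1.323]
t22.2 at [534.5 -72.5  14.9] yaw -0.029 F [-5.9 -0.4  4. ] g 0.2 | tool shift [ 5.4 -2.7 -0.1] rz None
```

```bash
python3 -m handwheel '[{"claw":0,"dx":-3,"dy":0,"dz":0,"rx":0,"ry":0,"rz":0},{"claw":0,"dx":-3,"dy":0,"dz":0,"rx":0,"ry":0,"rz":0},{"claw":0,"dx":0,"dy":10,"dz":0,"rx":0,"ry":0,"rz":0},{"claw":0,"dx":0,"dy":10,"dz":0,"rx":0,"ry":0,"rz":0},{"claw":0,"dx":2,"dy":0,"dz":0,"rx":0,"ry":0,"rz":0},{"claw":0,"dx":2,"dy":0,"dz":0,"rx":0,"ry":0,"rz":0},{"claw":0,"dx":0,"dy":0,"dz":0,"rx":0,"ry":0,"rz":0}]'
python3 -m handwheel '[{"claw":0,"dx":0.6,"dy":0,"dz":0,"rx":0,"ry":0,"rz":0},{"claw":0,"dx":0.6,"dy":0,"dz":0,"rx":0,"ry":0,"rz":0}]'
python3 -m handwheel '[{"claw":0,"dx":0.6,"dy":0,"dz":0,"rx":0,"ry":0,"rz":0},{"claw":0,"dx":0,"dy":0,"dz":0,"rx":0,"ry":0,"rz":0}]'
```

```text
time: 22.9
tool_pos: [533.3, -92.8, 15.0]
tcp_rot: [3.142, 0.0, -0.029]
contact_force: [-0.1, 0.2, 0.7]
grip_width: 0.3
time: 23.1
tool_pos: [533.6, -92.6, 14.9]
tcp_rot: [3.142, 0.002, -0.028]
contact_force: [-4.3, -2.1, 1.9]
grip_width: 0.5
time: 23.3
tool_pos: [533.7, -92.6, 14.9]
tcp_rot: [-3.141, 0.003, -0.028]
contact_force: [-6.1, -1.8, 3.0]
grip_width: 0.3
```

```bash
python3 -m handwheel '[{"claw":0,"dx":-3,"dy":0,"dz":0,"rx":0,"ry":0,"rz":0},{"claw":0,"dx":-5,"dy":0,"dz":0,"rx":0,"ry":0,"rz":0},{"claw":0,"dx":0,"dy":10,"dz":-20,"rx":0,"ry":0,"rz":0},{"claw":0,"dx":0,"dy":20,"dz":0,"rx":0,"ry":0,"rz":0},{"claw":0,"dx":0,"dy":15,"dz":0,"rx":0,"ry":0,"rz":0},{"claw":0,"dx":0,"dy":0,"dz":0,"rx":0,"ry":0,"rz":0}]'
python3 -c "
from h import *
go(*st(9,-67),15,SY)"
```

```text
time: 23.9
tool_pos: [525.7, -139.0, 35.1]
tcp_rot: [3.141, -0.001, -0.031]
contact_force: [-0.4, 0.4, -0.8]
grip_width: 0.4
t23.9 at [ 525.7 -139.    35.1] yaw -0.031 F [-0.4  0.4 -0.8] g 0.4 | tool shift [31.9 -2.2 20.1] rz 0.008
```

```bash
python3 -m handwheel '[{"claw":0,"dx":16,"dy":-1,"dz":0,"rx":0,"ry":0,"rz":0},{"claw":0,"dx":16,"dy":-1,"dz":0,"rx":0,"ry":0,"rz":0},{"claw":0,"dx":0,"dy":0,"dz":12,"rx":0,"ry":0,"rz":0},{"claw":0,"dx":0,"dy":0,"dz":8,"rx":0,"ry":0,"rz":0},{"claw":0,"dx":0,"dy":0,"dz":0,"rx":0,"ry":0,"rz":0}]'
python3 -m handwheel '[{"claw":0,"dx":0,"dy":-2,"dz":0,"rx":0,"ry":0,"rz":0},{"claw":0,"dx":0,"dy":-2,"dz":0,"rx":0,"ry":0,"rz":0},{"claw":0,"dx":0,"dy":-2,"dz":0,"rx":0,"ry":0,"rz":0},{"claw":0,"dx":0,"dy":-2,"dz":0,"rx":0,"ry":0,"rz":0},{"claw":0,"dx":0,"dy":-1,"dz":0,"rx":0,"ry":0,"rz":0},{"claw":0,"dx":0,"dy":-1,"dz":0,"rx":0,"ry":0,"rz":0}]'
python3 -m handwheel '[{"claw":0,"dx":0,"dy":-1,"dz":0,"rx":0,"ry":0,"rz":0},{"claw":0,"dx":0,"dy":-1,"dz":0,"rx":0,"ry":0,"rz":0},{"claw":0,"dx":0,"dy":0,"dz":0,"rx":0,"ry":0,"rz":0}]'
```

```text
time: 24.4
tool_pos: [556.0, -135.6, 13.2]
tcp_rot: [-3.14, 0.003, -0.029]
contact_force: [0.4, -0.0, 0.1]
grip_width: 0.5
time: 25.0
tool_pos: [558.0, -126.3, 15.2]
tcp_rot: [3.141, -0.0, -0.029]
contact_force: [-0.1, -0.3, 0.0]
grip_width: 0.6
time: 25.3
tool_pos: [558.1, -124.3, 15.1]
tcp_rot: [3.142, 0.0, -0.029]
contact_force: [1.2, -0.5, 0.7]
grip_width: 0.5
```

```bash
python3 -m handwheel '[{"claw":0,"dx":0,"dy":-1,"dz":0,"rx":0,"ry":0,"rz":0},{"claw":0,"dx":0,"dy":-1,"dz":0,"rx":0,"ry":0,"rz":0},{"claw":0,"dx":0,"dy":-0.7,"dz":0,"rx":0,"ry":0,"rz":0}]'
python3 -m handwheel '[{"claw":0,"dx":0,"dy":-0.6,"dz":0,"rx":0,"ry":0,"rz":0},{"claw":0,"dx":0,"dy":-0.6,"dz":0,"rx":0,"ry":0,"rz":0}]'
python3 -m handwheel '[{"claw":0,"dx":0,"dy":-0.6,"dz":0,"rx":0,"ry":0,"rz":0},{"claw":0,"dx":0,"dy":-0.6,"dz":0,"rx":0,"ry":0,"rz":0}]'
```

```text
time: 25.6
tool_pos: [558.1, -121.6, 15.1]
tcp_rot: [3.142, 0.0, -0.029]
contact_force: [-0.5, -0.2, -0.1]
grip_width: 0.5
time: 25.8
tool_pos: [558.2, -120.5, 15.1]
tcp_rot: [3.142, -0.0, -0.029]
contact_force: [0.4, -0.7, 0.4]
grip_width: 0.3
time: 26.0
tool_pos: [558.2, -119.3, 15.1]
tcp_rot: [3.141, -0.0, -0.029]
contact_force: [0.2, 0.3, 0.6]
grip_width: 0.6
```

```bash
python3 -m handwheel '[{"claw":0,"dx":0,"dy":-0.6,"dz":0,"rx":0,"ry":0,"rz":0},{"claw":0,"dx":0,"dy":-0.6,"dz":0,"rx":0,"ry":0,"rz":0}]'
```

```text
time: 26.2
tool_pos: [558.3, -118.1, 15.1]
tcp_rot: [3.141, -0.0, -0.029]
contact_force: [0.1, -0.4, 0.8]
grip_width: 0.0
```

```bash
python3 -m handwheel '[{"claw":0,"dx":0,"dy":-0.6,"dz":0,"rx":0,"ry":0,"rz":0},{"claw":0,"dx":0,"dy":-0.6,"dz":0,"rx":0,"ry":0,"rz":0}]'
```

```text
time: 26.4
tool_pos: [558.3, -116.9, 15.1]
tcp_rot: [3.142, 0.0, -0.029]
contact_force: [0.6, -0.4, -0.7]
grip_width: 0.2
```

```bash
python3 -m handwheel '[{"claw":0,"dx":0,"dy":-0.6,"dz":0,"rx":0,"ry":0,"rz":0},{"claw":0,"dx":0,"dy":-0.6,"dz":0,"rx":0,"ry":0,"rz":0}]'
```

```text
time: 26.6
tool_pos: [558.3, -115.7, 15.1]
tcp_rot: [3.141, -0.0, -0.029]
contact_force: [0.2, -0.0, 0.1]
grip_width: 0.4
```

```bash
python3 -m handwheel '[{"claw":0,"dx":0,"dy":-0.6,"dz":0,"rx":0,"ry":0,"rz":0},{"claw":0,"dx":0,"dy":-0.6,"dz":0,"rx":0,"ry":0,"rz":0}]'
```

```text
time: 26.8
tool_pos: [558.3, -114.5, 15.1]
tcp_rot: [3.142, 0.0, -0.029]
contact_force: [-0.6, -0.4, 0.4]
grip_width: 0.6
```

```bash
python3 -m handwheel '[{"claw":0,"dx":0,"dy":-0.6,"dz":0,"rx":0,"ry":0,"rz":0},{"claw":0,"dx":0,"dy":-0.6,"dz":0,"rx":0,"ry":0,"rz":0}]'
```

```text
time: 27.0
tool_pos: [558.4, -113.3, 15.1]
tcp_rot: [3.141, -0.0, -0.029]
contact_force: [-1.0, 0.2, 0.7]
grip_width: 0.2
```

```bash
python3 -m handwheel '[{"claw":0,"dx":0,"dy":-0.6,"dz":0,"rx":0,"ry":0,"rz":0},{"claw":0,"dx":0,"dy":-0.6,"dz":0,"rx":0,"ry":0,"rz":0}]'
python3 - <<'E'
from h import *
go(0,0,0)
import cv2
from plant import bot
s=bot.capture("side")
b=cv2.resize(s["frame"][190:270,280:360],None,fx=7,fy=7,interpolation=2)
cv2.imwrite("pics/p6.png",cv2.cvtColor(b,cv2.COLOR_RGB2BGR))
E
```

```text
time: 27.2
tool_pos: [558.4, -112.1, 15.1]
tcp_rot: [3.141, -0.0, -0.029]
contact_force: [1.3, -0.9, 0.2]
grip_width: 0.4
t27.2 at [ 558.4 -112.1   15.1] yaw -0.029 F [ 1.3 -0.9  0.2] g 0.4 | tool shift [-561.5  -96.    15.1] rz None
```

View pics/p6.png

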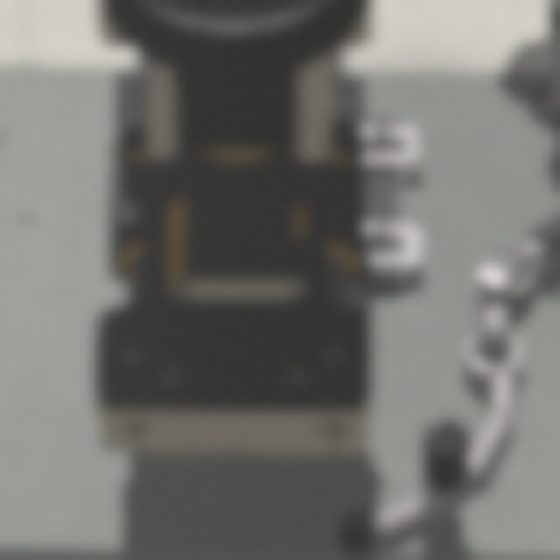

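The gripper hides the tile in that view, so I'll keep feeling for the stop.

```bash
python3 -m handwheel '[{"claw":0,"dx":0,"dy":-0.6,"dz":0,"rx":0,"ry":0,"rz":0},{"claw":0,"dx":0,"dy":-0.6,"dz":0,"rx":0,"ry":0,"rz":0}]'
```

```text
time: 27.45
tool_pos: [558.5, -110.9, 15.1]
tcp_rot: [3.141, -0.0, -0.029]
contact_force: [-0.8, -0.1, -0.8]
grip_width: -0.0
```

```bash
python3 -m handwheel '[{"claw":0,"dx":0,"dy":-0.6,"dz":0,"rx":0,"ry":0,"rz":0},{"claw":0,"dx":0,"dy":-0.6,"dz":0,"rx":0,"ry":0,"rz":0}]'
```

```text
time: 27.65
tool_pos: [558.5, -109.7, 15.1]
tcp_rot: [3.142, -0.0, -0.029]
contact_force: [-0.3, -0.2, -0.7]
grip_width: 0.1
```

```bash
python3 -m handwheel '[{"claw":0,"dx":0,"dy":-0.6,"dz":0,"rx":0,"ry":0,"rz":0},{"claw":0,"dx":0,"dy":-0.6,"dz":0,"rx":0,"ry":0,"rz":0}]'
```

```text
time: 27.85
tool_pos: [558.5, -108.5, 15.1]
tcp_rot: [3.141, -0.0, -0.029]
contact_force: [-0.3, -0.7, 1.0]
grip_width: 0.5
```

```bash
python3 -m handwheel '[{"claw":0,"dx":0,"dy":-0.6,"dz":0,"rx":0,"ry":0,"rz":0},{"claw":0,"dx":0,"dy":-0.6,"dz":0,"rx":0,"ry":0,"rz":0}]'
```

```text
time: 28.05
tool_pos: [558.6, -107.3, 15.1]
tcp_rot: [3.141, -0.0, -0.029]
contact_force: [0.6, -0.3, 0.3]
grip_width: 0.6
```

```bash
python3 -m handwheel '[{"claw":0,"dx":0,"dy":-0.6,"dz":0,"rx":0,"ry":0,"rz":0},{"claw":0,"dx":0,"dy":-0.6,"dz":0,"rx":0,"ry":0,"rz":0}]'
```

```text
time: 28.25
tool_pos: [558.6, -106.1, 15.1]
tcp_rot: [3.141, -0.0, -0.029]
contact_force: [-0.3, -1.0, 0.7]
grip_width: 0.4
```

```bash
python3 -m handwheel '[{"claw":0,"dx":0,"dy":-0.6,"dz":0,"rx":0,"ry":0,"rz":0},{"claw":0,"dx":0,"dy":-0.6,"dz":0,"rx":0,"ry":0,"rz":0}]'
```

```text
time: 28.45
tool_pos: [558.8, -105.4, 15.2]
tcp_rot: [3.141, -0.0, -0.029]
contact_force: [-0.4, -4.3, -0.1]
grip_width: 0.5
```

Contact with the end stop at y −105.5 with about 4 N. Next I'll back off and re-press the tile on the long edge.

```bash
python3 -m handwheel '[{"claw":0,"dx":0,"dy":4,"dz":0,"rx":0,"ry":0,"rz":0},{"claw":0,"dx":0,"dy":8,"dz":0,"rx":0,"ry":0,"rz":0},{"claw":0,"dx":0,"dy":0,"dz":-25,"rx":0,"ry":0,"rz":0},{"claw":0,"dx":-35,"dy":0,"dz":0,"rx":0,"ry":0,"rz":0},{"claw":0,"dx":0,"dy":-25,"dz":0,"rx":0,"ry":0,"rz":0},{"claw":0,"dx":0,"dy":-20,"dz":10,"rx":0,"ry":0,"rz":0},{"claw":0,"dx":0,"dy":0,"dz":15,"rx":0,"ry":0,"rz":0},{"claw":0,"dx":0,"dy":0,"dz":0,"rx":0,"ry":0,"rz":0}]'
python3 -c "
from h import *
go(533,-73,15,-.035)"
```

```text
time: 29.25
tool_pos: [523.4, -70.5, 13.7]
tcp_rot: [-3.141, 0.003, -0.028]
contact_force: [-0.0, -0.5, 0.6]
grip_width: 0.5
t29.2 at [523.4 -70.5  13.7] yaw -0.028 F [-0.  -0.5  0.6] g 0.5 | tool shift [ 9.7  2.2 -1.3] rz 0.007
```

```bash
python3 -m handwheel '[{"claw":0,"dx":3,"dy":1,"dz":-0.5,"rx":0,"ry":0,"rz":0.007},{"claw":0,"dx":3,"dy":1,"dz":0,"rx":0,"ry":0,"rz":0},{"claw":0,"dx":1.5,"dy":0,"dz":0,"rx":0,"ry":0,"rz":0},{"claw":0,"dx":0.7,"dy":0,"dz":0,"rx":0,"ry":0,"rz":0},{"claw":0,"dx":0,"dy":0,"dz":0,"rx":0,"ry":0,"rz":0}]'
python3 -m handwheel '[{"claw":0,"dx":0.7,"dy":0,"dz":0,"rx":0,"ry":0,"rz":0},{"claw":0,"dx":0.6,"dy":0,"dz":0,"rx":0,"ry":0,"rz":0}]'
python3 -m handwheel '[{"claw":0,"dx":0.6,"dy":0,"dz":0,"rx":0,"ry":0,"rz":0},{"claw":0,"dx":0,"dy":0,"dz":0,"rx":0,"ry":0,"rz":0}]'
```

```text
time: 29.75
tool_pos: [532.9, -73.4, 15.8]
tcp_rot: [3.141, -0.0, -0.036]
contact_force: [0.1, 0.6, 0.8]
grip_width: 0.6
time: 29.95
tool_pos: [534.0, -73.2, 15.6]
tcp_rot: [3.142, 0.0, -0.036]
contact_force: [0.3, 0.3, 0.1]
grip_width: 0.2
time: 30.15
tool_pos: [534.3, -73.2, 15.5]
tcp_rot: [-3.142, 0.001, -0.036]
contact_force: [-1.9, -0.5, 1.6]
grip_width: 0.8
```

```bash
python3 -m handwheel '[{"claw":0,"dx":0.8,"dy":0,"dz":0,"rx":0,"ry":0,"rz":0},{"claw":0,"dx":0,"dy":0,"dz":0,"rx":0,"ry":0,"rz":0},{"claw":0,"dx":0,"dy":0,"dz":0,"rx":0,"ry":0,"rz":0},{"claw":0,"dx":0,"dy":0,"dz":0,"rx":0,"ry":0,"rz":0}]'
python3 -m handwheel '[{"claw":0,"dx":-3,"dy":0,"dz":0,"rx":0,"ry":0,"rz":0},{"claw":0,"dx":-5,"dy":0,"dz":0,"rx":0,"ry":0,"rz":0},{"claw":0,"dx":0,"dy":0,"dz":-35,"rx":0,"ry":0,"rz":0},{"claw":0,"dx":0,"dy":0,"dz":-35,"rx":0,"ry":0,"rz":0},{"claw":0,"dx":30,"dy":30,"dz":0,"rx":0,"ry":0,"rz":0.15},{"claw":0,"dx":25,"dy":35,"dz":0,"rx":0,"ry":0,"rz":0.15},{"claw":0,"dx":20,"dy":35,"dz":0,"rx":0,"ry":0,"rz":0.15},{"claw":0,"dx":15,"dy":35,"dz":0,"rx":0,"ry":0,"rz":0.15},{"claw":0,"dx":0,"dy":0,"dz":0,"rx":0,"ry":0,"rz":0}]'
python3 - <<'E'
from h import *
go(643,-192,60,-.64)
from plant import bot
import cv2
d=bot.capture("top");s=bot.capture("side")
# knob: darkest blob in the open-arm picture is hidden now; use stored geometry
for th in(1.25,1.1,.95,.8,.7,.6):
    f=np.deg2rad(174.5)+th;k=np.array([637,-124])+52*np.array([np.cos(f),np.sin(f)]);print(th,k.round(1),(k+16.5*np.array([.8,-.6])).round(1))
p=cv2.imread("pics/p4.png")
print("knob by p4 top",at("top",np.array([332/4+270,145/4+140]),45),"side",at("side",np.array([(714-400)/4+265,294/4+180]),45))
E
```

```text
time: 30.55
tool_pos: [534.5, -73.2, 15.4]
tcp_rot: [-3.141, 0.002, -0.036]
contact_force: [-6.3, -1.4, 2.9]
grip_width: 0.4
time: 31.45
tool_pos: [578.7, -225.5, 85.5]
tcp_rot: [3.141, -0.003, -0.644]
contact_force: [0.1, 0.4, 0.2]
grip_width: 0.5
t31.4 at [ 578.7 -225.5   85.5] yaw -0.644 F [0.1 0.4 0.2] g 0.5 | tool shift [ 31.3 -65.4  25.5] rz -0.004
1.25 [ 615.9 -171.5] [ 629.1 -181.4]
1.1 [ 609.1 -167.9] [ 622.3 -177.8]
0.95 [ 602.8 -163.2] [ 616.  -173.1]
0.8 [ 597.4 -157.7] [ 610.6 -167.6]
0.7 [ 594.2 -153.5] [ 607.4 -163.4]
0.6 [ 591.5 -149.1] [ 604.7 -159. ]
knob by p4 top [ 616.38880762 -172.56657116   45.        ] side [ 618.30307187 -174.94733942   45.        ]
```

```bash
python3 -m handwheel '[{"claw":0,"dx":16,"dy":-32,"dz":0,"rx":0,"ry":0,"rz":0},{"claw":0,"dx":15,"dy":-33,"dz":0,"rx":0,"ry":0,"rz":0},{"claw":0,"dx":0,"dy":0,"dz":0,"rx":0,"ry":0,"rz":0},{"claw":0,"dx":0,"dy":0,"dz":25,"rx":0,"ry":0,"rz":0},{"claw":0,"dx":0,"dy":0,"dz":20,"rx":0,"ry":0,"rz":0},{"claw":0,"dx":0,"dy":0,"dz":6,"rx":0,"ry":0,"rz":0},{"claw":0,"dx":0,"dy":0,"dz":0,"rx":0,"ry":0,"rz":0}]'
python3 -c "
from h import *
go(629,-181.4,33,-.64)"
```

```text
time: 32.25
tool_pos: [641.5, -185.7, 33.8]
tcp_rot: [3.141, 0.002, -0.634]
contact_force: [-0.1, 0.1, 0.5]
grip_width: 0.2
t32.2 at [ 641.5 -185.7   33.8] yaw -0.634 F [-0.1  0.1  0.5] g 0.2 | tool shift [-12.6   3.9   0.8] rz 0.006
```

```bash
python3 -m handwheel '[{"claw":0,"dx":-3,"dy":2,"dz":0.5,"rx":0,"ry":0,"rz":0},{"claw":0,"dx":-3,"dy":2,"dz":0,"rx":0,"ry":0,"rz":0},{"claw":0,"dx":-2,"dy":0,"dz":0,"rx":0,"ry":0,"rz":0},{"claw":0,"dx":-1.5,"dy":0,"dz":0,"rx":0,"ry":0,"rz":0},{"claw":0,"dx":-1,"dy":0,"dz":0,"rx":0,"ry":0,"rz":0}]'
python3 -m handwheel '[{"claw":0,"dx":-1.5,"dy":0,"dz":0,"rx":0,"ry":0,"rz":0},{"claw":0,"dx":-1.5,"dy":0,"dz":0,"rx":0,"ry":0,"rz":0}]'
python3 -m handwheel '[{"claw":0,"dx":-1.5,"dy":0.2,"dz":0,"rx":0,"ry":0,"rz":0},{"claw":0,"dx":-1.5,"dy":0.2,"dz":0,"rx":0,"ry":0,"rz":0}]'
python3 -m handwheel '[{"claw":0,"dx":-1.5,"dy":0.2,"dz":0,"rx":0,"ry":0,"rz":0},{"claw":0,"dx":-1.5,"dy":0.2,"dz":0,"rx":0,"ry":0,"rz":0}]'
```

```text
time: 32.75
tool_pos: [631.5, -183.8, 34.6]
tcp_rot: [-3.142, -0.001, -0.636]
contact_force: [-0.3, -0.8, 0.3]
grip_width: 0.6
time: 32.95
tool_pos: [630.6, -183.2, 34.8]
tcp_rot: [-3.141, -0.005, -0.636]
contact_force: [5.9, -5.4, -2.1]
grip_width: 0.6
time: 33.15
tool_pos: [628.5, -182.5, 34.8]
tcp_rot: [-3.141, -0.007, -0.636]
contact_force: [6.4, -7.8, -2.5]
grip_width: 0.5
time: 33.35
tool_pos: [625.7, -181.5, 34.9]
tcp_rot: [3.141, -0.007, -0.636]
contact_force: [5.3, -7.2, -1.6]
grip_width: 0.8
```

Contact with the knob; forces are below 10 N. Continuing along the arc.

```bash
python3 -m handwheel '[{"claw":0,"dx":-1.6,"dy":0,"dz":0,"rx":0,"ry":0,"rz":0},{"claw":0,"dx":-1.6,"dy":0,"dz":0,"rx":0,"ry":0,"rz":0},{"claw":0,"dx":-1.6,"dy":0,"dz":0,"rx":0,"ry":0,"rz":0},{"claw":0,"dx":-1.6,"dy":0,"dz":0,"rx":0,"ry":0,"rz":0},{"claw":0,"dx":-1.6,"dy":0,"dz":0,"rx":0,"ry":0,"rz":0}]'
python3 -m handwheel '[{"claw":0,"dx":-1.5,"dy":-0.2,"dz":0,"rx":0,"ry":0,"rz":0},{"claw":0,"dx":-1.5,"dy":-0.2,"dz":0,"rx":0,"ry":0,"rz":0},{"claw":0,"dx":-1.5,"dy":-0.2,"dz":0,"rx":0,"ry":0,"rz":0},{"claw":0,"dx":-1.5,"dy":-0.2,"dz":0,"rx":0,"ry":0,"rz":0}]'
python3 -m handwheel '[{"claw":0,"dx":-1.5,"dy":-0.3,"dz":0,"rx":0,"ry":0,"rz":0},{"claw":0,"dx":-1.5,"dy":-0.3,"dz":0,"rx":0,"ry":0,"rz":0},{"claw":0,"dx":-1.5,"dy":-0.3,"dz":0,"rx":0,"ry":0,"rz":0}]'
```

```text
time: 33.85
tool_pos: [618.9, -176.7, 35.0]
tcp_rot: [3.141, -0.006, -0.636]
contact_force: [3.7, -7.0, 0.9]
grip_width: 0.4
time: 34.25
tool_pos: [613.7, -172.0, 34.8]
tcp_rot: [3.141, -0.004, -0.636]
contact_force: [1.9, -6.5, -0.5]
grip_width: 0.4
time: 34.55
tool_pos: [609.9, -167.3, 34.4]
tcp_rot: [3.141, -0.001, -0.636]
contact_force: [0.6, -2.7, 0.7]
grip_width: 0.6
```

```bash
python3 -m handwheel '[{"claw":0,"dx":-1,"dy":-0.3,"dz":0,"rx":0,"ry":0,"rz":0},{"claw":0,"dx":-1,"dy":-0.3,"dz":0,"rx":0,"ry":0,"rz":0},{"claw":0,"dx":-1,"dy":-0.3,"dz":0,"rx":0,"ry":0,"rz":0},{"claw":0,"dx":0,"dy":0,"dz":0,"rx":0,"ry":0,"rz":0}]'
python3 -m handwheel '[{"claw":0,"dx":-1,"dy":-0.3,"dz":0,"rx":0,"ry":0,"rz":0},{"claw":0,"dx":-1,"dy":-0.3,"dz":0,"rx":0,"ry":0,"rz":0},{"claw":0,"dx":0,"dy":0,"dz":0,"rx":0,"ry":0,"rz":0},{"claw":0,"dx":0,"dy":0,"dz":0,"rx":0,"ry":0,"rz":0}]'
```

```text
time: 34.95
tool_pos: [607.7, -163.5, 33.8]
tcp_rot: [-3.142, 0.001, -0.635]
contact_force: [0.4, 0.3, 0.3]
grip_width: 0.7
time: 35.35
tool_pos: [606.7, -162.5, 34.1]
tcp_rot: [3.142, -0.0, -0.636]
contact_force: [-0.0, 0.3, -0.4]
grip_width: 0.3
```

The force dropped to zero, so the arm has sprung away. I'll withdraw and look.

```bash
python3 -m handwheel '[{"claw":0,"dx":8,"dy":0,"dz":-20,"rx":0,"ry":0,"rz":0},{"claw":0,"dx":0,"dy":0,"dz":-40,"rx":0,"ry":0,"rz":0},{"claw":0,"dx":-25,"dy":33,"dz":0,"rx":0,"ry":0,"rz":0},{"claw":0,"dx":-25,"dy":33,"dz":0,"rx":0,"ry":0,"rz":0},{"claw":0,"dx":-25,"dy":33,"dz":0,"rx":0,"ry":0,"rz":0},{"claw":0,"dx":-25,"dy":33,"dz":0,"rx":0,"ry":0,"rz":0},{"claw":0,"dx":-25,"dy":33,"dz":0,"rx":0,"ry":0,"rz":0},{"claw":0,"dx":0,"dy":0,"dz":0,"rx":0,"ry":0,"rz":0}]'
python3 - <<'E'
from h import *
import cv2
from plant import bot
go(0,0,0)
d=bot.capture("top");s=bot.capture("side")
a=cv2.resize(d["frame"][150:235,280:345],None,fx=6,fy=6,interpolation=2)
b=cv2.resize(s["frame"][190:275,285:350],None,fx=6,fy=6,interpolation=2)
cv2.imwrite("pics/p7.png",cv2.cvtColor(np.hstack([a,b]),cv2.COLOR_RGB2BGR))
E
```

```text
time: 36.15
tool_pos: [410.4, -226.0, 94.0]
tcp_rot: [3.141, 0.003, -0.639]
contact_force: [-0.0, 0.9, 0.3]
grip_width: 0.1
t36.1 at [ 410.4 -226.    94. ] yaw -0.639 F [-0.   0.9  0.3] g 0.1 | tool shift [-464.2   63.3   94. ] rz None
```

View pics/p7.png

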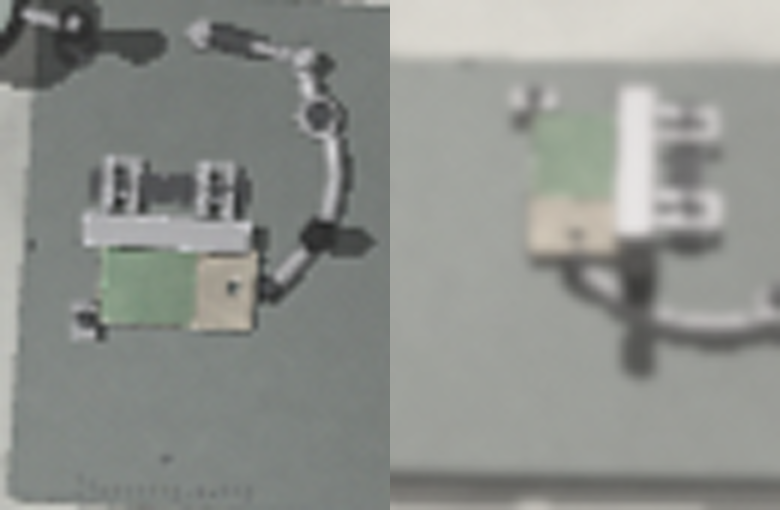

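The picture shows the tile glaze up under the lip, parallel to the bar. Its left end is at the stop (102,325), and the roller bears on its right end at (265,290). Handing in.

```bash
python3 -m handwheel '[{"claw":0,"dx":0,"dy":0,"dz":0,"rx":0,"ry":0,"rz":0},{"claw":0,"dx":0,"dy":0,"dz":0,"rx":0,"ry":0,"rz":0},{"claw":0,"dx":0,"dy":0,"dz":0,"rx":0,"ry":0,"rz":0}]'; python3 -c "
from plant import bot
print(bot.close_job())"
```

```text
time: 36.55
tool_pos: [415.4, -225.5, 94.0]
tcp_rot: [-3.142, -0.0, -0.635]
contact_force: [0.3, 0.8, 0.0]
grip_width: 0.5
the job is handed in; nothing more can be done
None
```

The tile is clipped in the stage, glaze up, and I handed the job in at about 36.6 s of the 72 s allowed. No verdict was reported.

**What I did:**
- **Opening:** I pushed the arm open by its knob until it passed dead centre, and a picture showed it staying open.
- **Edge:** I laid the tile on the plate and slid it under the lip until I felt the bar at TCP x ≈ 534 mm. I pressed it there with about 6 N. A second press about 20 mm along the edge also read about 6 N, at a position that fits the tile lying flush.
- **End stop:** I nudged the tile against the end stop with about 4 N, then pressed it against the edge again with about 6 N.
- **Closing:** I pushed the knob forward past dead centre with forces up to about 10 N, and the arm sprang shut.

**Last checks:** The final picture shows the tile flat under the lip, parallel to the bar, with its end at the stop and the roller on its other end.

**Not confirmed:**
- The remaining force of the tile on the bar, the arm's angle and its clamping force could not be measured once the arm was shut. I did not re-press the tile after that.
- My two camera estimates of the gap to the end stop before the nudge disagreed, at about 3 mm and 5 mm.
- I did not check the jar and cup again at the end; the gripper never went near them.
- I viewed 12 pictures, two over the budget.

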